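# Lock the skewer tray and put the key away

## Task

Lock the skewer tray: take the key from its wooden block, put it fully home in the lock on the shelf unit and turn it clockwise as far as it goes so that the bolt shoots out. Then turn it back to where it went in, draw it out and leave it lying in the stoneware bowl. Do not force the key or touch the lock with anything else, and leave the other things as they are.

Things in the scene. Friction and masses are not known exactly. Their poses are not given: they have to be found in the camera images.
- key_bow (a point): Centre of the flat black plastic bow of the key, which stands upright in its block, bow up; z is up along the key. Bow 30 mm wide (key's x), 10 mm thick (key's y: pinch it this way), 30 mm high. Below it a thin neck, then a steel collar (18 mm across, 3 mm thick) whose underside is 30 mm below this point. The key is the same after half a turn about z. Mass 32 to 52 g.
- key_foot (a point): Lowest point of the key, on its axis, 48 mm below the bow's centre; axes as the bow's. From here up: a flat double bit 22 mm (x) x 5 mm (y) x 8 mm high, then a round stem 6 mm across and 10 mm long, then the collar. Pressed on the lock's plate with over 50 N the key is forced.
- block: Fixed wooden key block 64 x 50 x 36 mm high, origin at the centre of its underside. The key stands loosely in the 26 x 9 mm slot in its top (22 mm deep), collar resting on the top face; the key may be drawn straight up.
- unit: Fixed charcoal-grey plastic shelf unit, 240 mm deep (x) x 300 mm wide (y), flat deck 80 mm above its origin (centre of its underside). The tray below is shut; its steel hasp lies on the deck beside the lock. An enamel mug and a squat jar stand at the back of the deck (+x).
- lock: Lock on the unit's deck: square black case 72 x 72 mm, origin on the deck under its centre, axes as the unit's. On it lies a steel face plate 72 x 72 x 5 mm, its top 30 mm above this origin, with the keyhole slot in the middle: 24 mm along the lock's x, 7 mm along its y, with barely broken edges. Plate, plug and bolt float in the case as one: they stay put, but shift under a side push of about 6 N.
- keyhole (a point): Middle of the lock case at the height of the plate's top. The slot itself is up to 4 mm off this point along the lock's x and up to 5 mm along its y, differently each time; this is not reported and has to be seen or felt: a bit that misses the slot lands on the plate. The hole is 26 mm deep; the key is home when its collar is on the plate or up to 4 mm above it.
- plug (a joint): Turn of the plug, rad: 0 where the key goes in and comes out (a stop), growing clockwise seen from above to a hard stop at 1.4. It takes about 0.1 N m, with 0.1 rad of play between key and plug. At a stop the torque climbs fast: over 0.8 N m the key is forced. The bit turns free under the plate; it passes the slot only within about 0.09 rad of its line.
- bolt (a joint): Travel of the steel bolt out of the lock's +y side, in m: 0 to 0.002 at the start, about 0.016 once the key has been turned to its stop. The key only pushes it out; it stays out when the key is turned back.
- bowl: Loose round stoneware bowl, 124 mm across the rim, 46 mm high, wall 5 mm, origin at the centre of its underside; it stands on the table on the other side of the unit from the key block.
- mug: White enamel mug, 76 mm across, 75 mm high, origin under its centre, on the back of the deck. Not to be disturbed.
- jar: Squat jar with a twist cap, 68 mm across, 65 mm high, origin under its centre, on the back of the deck. Not to be disturbed.
- brush: Basting brush, 180 mm long, lying on the table at the far right of the unit. Not to be disturbed.
- firelighters: Cardboard box 60 x 110 x 40 mm on the table to the right of the brush. Not to be disturbed.
- spice: Bottle 48 mm across, 120 mm high, on the table at the left, farther out than block and bowl. Not to be disturbed.
- tin: Tin 72 mm across, 100 mm high, beside the bottle, off the unit's far left corner. Not to be disturbed.
Not all that is in view belongs to the job. Of the things that look like the part that bears key_bow, the smallest one is meant.

How it is judged:
By the outcome, as a careful person would: the job done as asked, in the order asked, and still so for the second after the job is handed in, with the robot touching nothing.
It also fails if it takes over 72 s, if anything falls off the work surface, if the arm or the gripper's body presses on something with over 40 N, if the wrist force passes 120 N, or if a joint passes its speed limit or range.

## Robot

A 7-joint arm with a two-finger parallel gripper is mounted at the origin on the work surface. World frame = base frame: x ahead of the robot, y to its left, z up, the work surface at z = 0. Lengths are in mm, angles in degrees, forces in N, time in s.
With the tool pointing down it reaches from about 400 to 925 mm from the base axis. Payload 4.1 kg.
Tool frame: the origin (TCP) lies midway between the tips of the shut fingers; the grasp point (between the pads) lies 19 mm behind it; z points along the fingers, y is the line along which they close (so a half turn about z gives the same grasp; the last joint's range is limited). The gripper opens to 85 mm and grips with 20 to 120 N. Pads are 22 mm wide; open, the fingers measure 114 mm over their backs; the gripper's body (76 mm by 85 mm) begins 54 mm behind the grasp point. The pads swing forward as they close: fully open they stand 13 mm farther back than shut.
Start: joints at [58.9, 22.827, 2.584, 88.041, -1.071, 69.15, -2.905], TCP at [279.134, -587.054, 203.047] pointing down, gripper open.
Joint ranges: [-161.44, 161.44], [-28.35, 127.94], [-78.24, 83.42], [0, 140.83], [-78.03, 258.03], [13.02, 114.36], [-168.23, 168.23]. Speed limits (degrees/s): [147.25, 147.25, 180, 180, 180, 180, 180].

## Interface

Orientations are given as a 3x3 rotation matrix whose columns are the frame's x, y, z axes.
In Python, from bench import telemetry, optics, order, nets gives the robot as it stands.
- The arm moves only by the tool apply_moves, never from a script. Its argument "plan" is one flat list of numbers, 5 for each row, row after row: the opening, from -1 (shut) to 1 (fully open), so that 0 is half open, then the shift along the tool's x, y, z as a fraction of full scale, then the turn about the tool's z as a fraction of full scale. In form: [fingers, x, y, z, twist, fingers, x, y, z, twist, ...]. A call has exactly 5 rows; each row is the pose to reach, as a shift and turn from the pose commanded when the call began, along the tool's axes at that moment; what a row does not reach only later rows make up. Full scale, the value 1, is 0.12 m for a shift and 2 rad for a turn. A row lasts 1/10 s, in which the tool goes at most 50 mm and 8.59 degrees, less where a joint would pass 70% of its speed; a pose out of reach is approached as far as the arm can. A call with a number of a shift or a turn outside -1 to 1 is refused whole. A call with a gripper value outside its range is refused whole. The fingers move at their own pace and stop on an object; the grip force is fixed at half the most. Time passes only in rows, so rows that repeat a pose let the fingers close, or fill a call up. It gives the time, the measured TCP pose, the force, the opening and the grip force at its end, in the units of the state.
- telemetry.get_state(): the state, without advancing time (a new reading comes with each control period).
- optics.capture(name): name is "scene" or "top"; returns a dict with "color" (384x512x3 uint8, blue, green, red), "camera_matrix" (3x3 intrinsics, pixels), "R" (3x3) and "t" (3): a world point X has camera coordinates R X + t. Camera axes: x right, y down, z forward; pixel columns grow to the right and rows downward; lengths in mm; the calibration is good to about 2 mm. A picture is of the moment at which its call begins. There is no depth.
- order.finish_job(): hands the job in; it is judged then, once.
Trained networks look in the newest picture that a camera, given by its name, has taken for a name from the list of things; names that differ only in an ending like _2 or _b are one class to them, and where a whole thing is asked for, a point or a joint stands for the part that bears it (a point fixed in the world has none). Each returns a list of dicts, best first, with "score" (0 to 1); they miss things now and then, are a little off and sometimes report something else, mostly with a low value. They report only what shows in the picture. A call takes as long as a camera call. They do not tell look-alikes from the thing itself.
- nets.boxes_of(camera, label): "rect" ([left, top, width, height] in pixels, round what is visible of it).
- nets.silhouettes(camera, label): "mask" (384x512 bool, what is visible of it) and "rect" ([left, top, width, height] in pixels, round what is visible of it).
The state is a dict: "time": time; "joint_positions": joint angles; "joint_vel": joint speeds; "joint_torque": joint torques, N m; "eef_pos": TCP position; "tool_rot": TCP orientation; "force": force on the tool from outside, world axes, zero at the start; "ft_torque": the same for the moment, N m; "opening": finger opening in mm; "grasp_force": force on a finger pad.
Only numpy, scipy, OpenCV 4.12 (cv2) and the standard library are available. Lean on these libraries where they do the work, as an engineer would, in place of code of your own. Each camera call takes 0.05 s, during which the arm holds its last target. There are 200 camera calls.

## Working session

There is one attempt and no reset: what is moved stays moved. The work goes in short steps, Python scripts to look and compute and a tool call to move; the robot and the scene stay as the last step left them, time stands still between calls to the robot, and variables do not carry over. Pictures are saved under pics/ and viewed, at most 11 in all, crops included, and the job is handed in when it is done.

Besides the shell and the picture viewer there is one more tool, called after ">>>" as name(argument=value, ...) on one line, values as JSON. apply_moves: Moves the arm, as the interface text tells. Shift numbers are shares of 0.12 m and turn numbers shares of 2 rad, none past 1 either way. Its arguments: {"type":"object","properties":{"plan":{"type":"array","items":{"type":"number"}}},"required":["plan"]}

```bash
mkdir -p pics; ls
python3 - <<'E'
from bench import telemetry, optics, nets
import cv2, numpy as np
print(telemetry.get_state())
for c in ["scene","top"]:
    d=optics.capture(c); cv2.imwrite(f"pics/{c}0.png",d["color"]); print(c,d["camera_matrix"].tolist(),d["R"].round(4).tolist(),d["t"].tolist())
    for l in ["key_bow","block","lock","bowl","unit","mug","jar"]:
        print(l,[(round(b["score"],2),b["rect"]) for b in nets.boxes_of(c,l)])
E
```

```text
pics
{'time': 0.0, 'joint_positions': array([58.90060625, 22.87260621,  2.58137601, 88.1137746 , -1.07138569,
       69.15202725, -2.90418402]), 'joint_vel': array([ 0.04045513,  0.01310621, -0.01720423,  0.03313152, -0.00225059,
       -0.02429774,  0.09473515]), 'joint_torque': array([-5.08845478e-04, -4.75115347e+01,  1.36476304e+00, -2.54214388e+01,
        1.15313282e-02,  9.58919409e-03, -5.95075008e-06]), 'eef_pos': array([ 278.78964803, -586.40220554,  201.95930232]), 'tool_rot': array([[ 9.03086308e-01,  4.29457971e-01, -9.85872121e-04],
       [ 4.29459078e-01, -9.03084656e-01,  1.73324702e-03],
       [-1.45969235e-04, -1.98866338e-03, -9.99998012e-01]]), 'force': array([ 0.43328834, -0.31633122,  0.58045581]), 'ft_torque': array([-0.00662764, -0.05184732, -0.09637058]), 'grasp_force': 0.0, 'opening': 85.54910924145037}
scene [[380.53229065895744, 0.0, 258.62870719492133], [0.0, 380.53229065895744, 187.22196793646773], [0.0, 0.0, 1.0]] [[-0.8796, 0.4756, 0.0106], [0.2573, 0.4944, -0.8303], [-0.4001, -0.7276, -0.5573]] [492.4695143278294, -62.97024650003509, 1417.0130555118
[... 333 characters left out ...]
0.17, [220.4, 249.7, 31.9, 51.0])]
jar [(0.86, [202.7, 159.3, 24.2, 28.3])]
top [[371.54000875767707, 0.0, 255.85207591682666], [0.0, 371.54000875767707, 190.050564884785], [0.0, 0.0, 1.0]] [[0.0193, -0.9997, -0.0113], [-0.9912, -0.0177, -0.131], [0.1308, 0.0137, -0.9913]] [0.7954810217306948, 552.3267220944167, 909.7421105986573]
key_bow [(0.73, [90.3, 200.5, 25.5, 12.0]), (0.68, [128.9, 220.8, 10.1, 14.9]), (0.54, [120.7, 262.4, 22.1, 10.4])]
block []
lock [(0.72, [247.8, 160.3, 39.5, 38.6]), (0.3, [129.8, 222.0, 8.0, 12.0])]
bowl [(0.85, [356.5, 172.2, 45.8, 45.8])]
unit [(0.97, [199.7, 108.9, 138.1, 117.3])]
mug [(0.72, [211.7, 105.4, 45.5, 40.1])]
jar [(0.8, [294.3, 130.7, 39.2, 35.1])]
```

Run:
```python
import cv2,numpy as np
t=cv2.imread("pics/top0.png");s=cv2.imread("pics/scene0.png")
cv2.imwrite("pics/a.png",cv2.resize(t[80:300,60:430],None,fx=2.16,fy=2.16,interpolation=cv2.INTER_CUBIC))
cv2.imwrite("pics/b.png",cv2.resize(s[130:310,190:430],None,fx=3.3,fy=3.3,interpolation=cv2.INTER_CUBIC))
```

```text
(no output)
```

View pics/a.png

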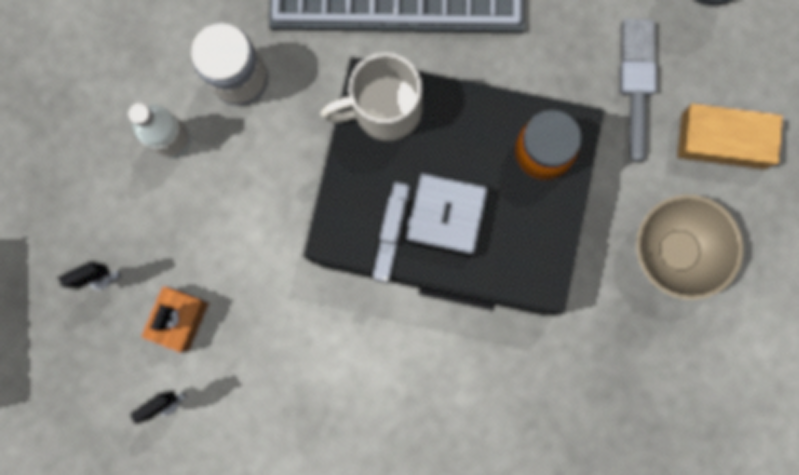

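View pics/b.png

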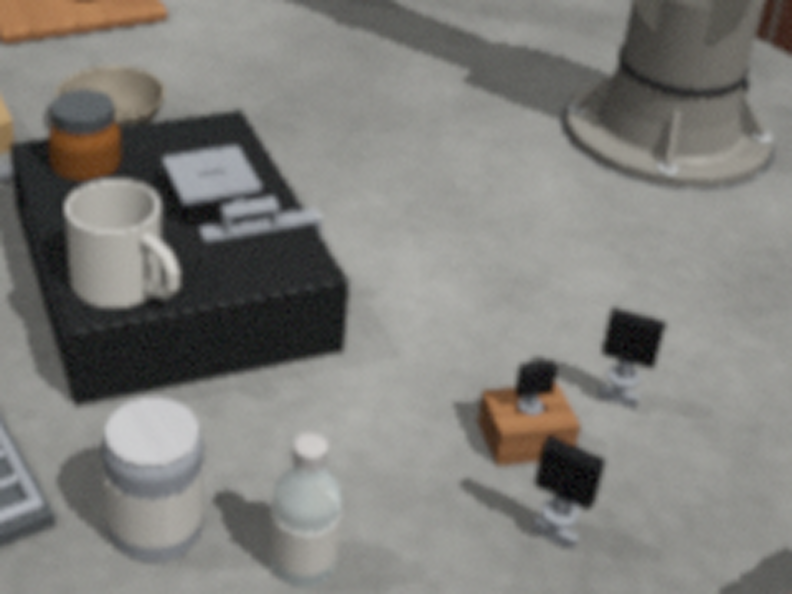

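```bash
cat > h.py <<'E'
import numpy as np, cv2
from bench import telemetry, optics, nets
def cap(c,n=4):
    ds=[optics.capture(c) for _ in range(n)]; d=ds[0]
    d["color"]=np.mean([x["color"] for x in ds],0).astype(np.uint8); return d
def ray(d,uv,z):
    uv=np.asarray(uv,float).reshape(-1,2); R,t=d["R"],d["t"]; c=-R.T@t
    v=np.c_[uv,np.ones(len(uv))]@np.linalg.inv(d["camera_matrix"]).T@R
    return c+v*((z-c[2])/v[:,2:])
def proj(d,X):
    p=(np.asarray(X,float).reshape(-1,3)@d["R"].T+d["t"])@d["camera_matrix"].T
    return p[:,:2]/p[:,2:]
def rectify(d,c,z,half,s):   # s px/mm, image up=+x, left=+y
    c=np.asarray(c,float); w=np.array([[1,1],[1,-1],[-1,-1],[-1,1]])*half+c
    P=proj(d,np.c_[w,np.full(4,z)]).astype(np.float32)
    n=2*half*s; H=cv2.getPerspectiveTransform(P,np.float32([[0,0],[n,0],[n,n],[0,n]]))
    return cv2.warpPerspective(d["color"],H,(int(n),int(n)),flags=cv2.INTER_CUBIC)
E
python3 - <<'E'
from h import *
import pickle
T=cap("top");S=cap("scene");pickle.dump((T,S),open("ts.pkl","wb"))
print("lock",ray(T,[267.5,179.6],110).round(1),"bowl",ray(T,[379.4,195.1],46).round(1))
# key bow triangulation
for d,uv in((T,(136,228)),(S,(353.8,249))): print(ray(d,uv,36).round(1),ray(d,uv,66).round(1))
kb=ray(T,(136,228),66)[0][:2]
lk=ray(T,[267.5,179.6],110)[0][:2]
A=rectify(T,kb,36,50,4);B=rectify(T,lk,110,50,4);C=rectify(S,kb,36,50,4);D=rectify(S,lk,110,50,4)
im=np.vstack([np.hstack([A,B]),np.hstack([C,D])]); cv2.imwrite("pics/c.png",cv2.resize(im,(600,600)))
E
```

```text
lock [[567.8 -16.9 110. ]] bowl [[ 543.7 -298.9   46. ]]
[[450.3 311.5  36. ]] [[449.6 301.5  66. ]]
[[432.4 294.4  36. ]] [[457.5 317.4  66. ]]
```

View pics/c.png

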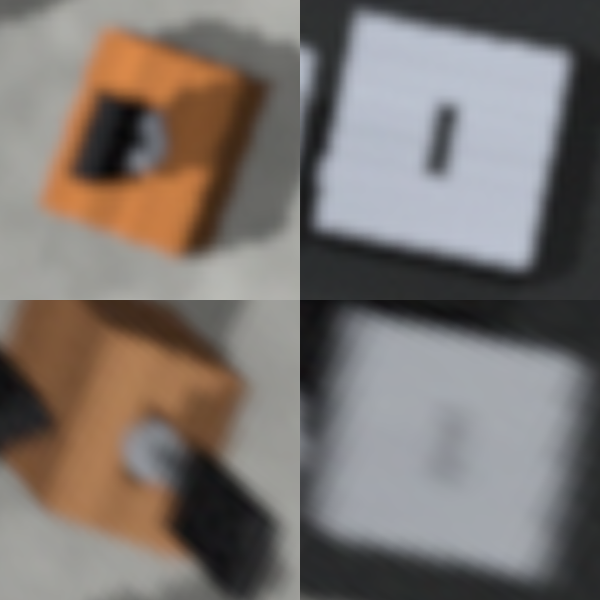

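Run:
```python
from h import *
import pickle
T,S=pickle.load(open("ts.pkl","rb"))
def big(m):
    n,l,st,ce=cv2.connectedComponentsWithStats(m.astype(np.uint8)); return n,l,st,ce
c=np.array([449.6,301.5]); s=8
def w(c,half,s,p): return c+half-np.array([p[1],p[0]])/s
kb=c
A=rectify(T,kb,36,50,s)
hsv=cv2.cvtColor(A,cv2.COLOR_BGR2HSV)
m=(hsv[...,1]>110)
k=np.ones((9,9),np.uint8)
m=cv2.morphologyEx(m.astype(np.uint8),cv2.MORPH_CLOSE,np.ones((3,3),np.uint8))
cs=max(cv2.findContours(m,0,2)[0],key=cv2.contourArea); r=cv2.minAreaRect(cs)
print("block in top",w(kb,50,s,r[0]),np.array(r[1])/s,r[2])
# bow masks
for d,uv0,nm in((T,(133,228),"T"),(S,(352,245),"S")):
    g=d["color"].max(2); n,l,st,ce=big((g<75))
    i=l[int(uv0[1]),int(uv0[0])]
    print(nm,i,st[i],ce[i],g[int(uv0[1]),int(uv0[0])], ray(d,ce[i],66).round(1))
lk=np.array([567.8,-16.9])
for z in (110,):
    B=rectify(T,lk,z,50,s).max(2)
    m=(B>130).astype(np.uint8)
    m=cv2.morphologyEx(m,cv2.MORPH_OPEN,np.ones((80,80),np.uint8)) if 0 else m
    n,l,st,ce=big(m); i=l[300,400]; M=(l==i).astype(np.uint8)
    M2=cv2.morphologyEx(cv2.morphologyEx(M,cv2.MORPH_CLOSE,np.ones((99,99))),cv2.MORPH_OPEN,np.ones((99,99)))
    cs=max(cv2.findContours(M2,0,2)[0],key=cv2.contourArea); r=cv2.minAreaRect(cs)
    print("plate",w(lk,50,s,r[0]),np.array(r[1])/s,r[2])
    print("hist",np.percentile(B[M2>0],[1,50]))
    n,l,st,ce=big((B<125)&(M2>0)); 
    for j in range(1,n):
        if 300<st[j][4]<30000:
            cc=np.argwhere(l==j)[:,::-1].astype(np.float32); q=cv2.minAreaRect(cc)
            print("slot",w(lk,50,s,ce[j]),np.array(q[1])/s,q[2],st[j][4]/s/s)
```

```text
block in top [451.83695755 300.2771759 ] [57.59093094 64.79554749] 19.78814125061035
T 24 [131 222   9  11  63] [135.11111111 227.01587302] 42 [[452.  303.8  66. ]]
S 25 [346 240  13  11 105] [351.8952381  244.56190476] 21 [[451.  302.1  66. ]]
plate [567.8625 -16.8375] [99.875 99.875] 90.0
hist [31. 49.]
```

```bash
cat > slot.py <<'E'
from h import *
def slot(T,dbg=0):
    lk=np.array([567.8,-16.9]);s=8
    w=lambda p: lk+50-np.array([p[1],p[0]])/s
    B=rectify(T,lk,110,50,s).max(2)
    n,l,st,ce=cv2.connectedComponentsWithStats((B>135).astype(np.uint8)); M=(l==l[550,400]).astype(np.uint8)
    M2=cv2.morphologyEx(cv2.morphologyEx(M,cv2.MORPH_CLOSE,np.ones((99,99))),cv2.MORPH_OPEN,np.ones((199,199)))
    r=cv2.minAreaRect(max(cv2.findContours(M2,0,2)[0],key=cv2.contourArea))
    print("plate",w(r[0]).round(2),(np.array(r[1])/s).round(1),r[2])
    n,l,st,ce=cv2.connectedComponentsWithStats(((B<120)&(cv2.erode(M2,np.ones((60,60)))>0)).astype(np.uint8))
    for j in range(1,n):
        if st[j][4]>2000:
            q=cv2.minAreaRect(np.argwhere(l==j)[:,::-1].astype(np.float32))
            print("slot",w(ce[j]).round(2),w(q[0]).round(2),(np.array(q[1])/s).round(1),q[2])
if __name__=="__main__":
    import pickle; slot(pickle.load(open("ts.pkl","rb"))[0])
    st=telemetry.get_state(); R=st["tool_rot"]; p=st["eef_pos"]
    print("tool yaw x",np.degrees(np.arctan2(R[1,0],R[0,0])), p)
E
python3 slot.py
```

```text
plate [571.16 -14.23] [73.2 73.4] 11.113040924072266
slot [571.08 -14.11] [571.16 -14.15] [ 5.5 21.3] 11.142889976501465
tool yaw x 25.428503267785192 [ 279.09908154 -587.08528805  203.0560248 ]
```

>>> apply_moves(plan=[1,0.2,-0.2,0,0.07,1,0.4,-0.4,0,0.14,1,0.6,-0.6,0,0.21,1,0.8,-0.8,0,0.28,1,1,-1,0,0.36])

```text
time: 1.7
eef_pos: [336.3, -425.8, 203.1]
tool_rot: [[0.963, -0.269, 0.0], [-0.269, -0.963, -0.0], [0.0, 0.0, -1.0]]
force: [-0.7, -0.6, 0.3]
opening: 85.3
grasp_force: 0.0
```

>>> apply_moves(plan=[1,0,-0.2,0,0.036,1,0,-0.4,0,0.036,1,0,-0.6,0,0.036,1,0,-0.8,0,0.036,1,0,-1,0,0.036])

```text
time: 2.2
eef_pos: [367.8, -310.5, 203.2]
tool_rot: [[0.943, -0.332, 0.0], [-0.332, -0.943, -0.0], [0.001, 0.0, -1.0]]
force: [0.8, 0.4, -0.0]
opening: 85.1
grasp_force: 0.0
```

>>> apply_moves(plan=[1,0,-0.2,0,0,1,0,-0.4,0,0,1,0,-0.6,0,0,1,0,-0.8,0,0,1,0,-1,0,0])

```text
time: 2.7
eef_pos: [407.6, -197.3, 203.3]
tool_rot: [[0.943, -0.332, 0.001], [-0.332, -0.943, -0.0], [0.001, 0.0, -1.0]]
force: [1.3, -0.2, 0.3]
opening: 85.0
grasp_force: 0.0
```

>>> apply_moves(plan=[1,0,-0.2,0,0,1,0,-0.4,0,0,1,0,-0.6,0,0,1,0,-0.8,0,0,1,0,-1,0,0])

```text
time: 3.2
eef_pos: [447.4, -84.1, 203.2]
tool_rot: [[0.943, -0.332, 0.001], [-0.332, -0.943, -0.0], [0.001, 0.0, -1.0]]
force: [0.8, -0.6, 1.0]
opening: 85.8
grasp_force: 0.0
```

>>> apply_moves(plan=[1,0,-0.2,0,0,1,0,-0.4,0,0,1,0,-0.6,0,0,1,0,-0.8,0,0,1,0,-1,0,0])

```text
time: 3.7
eef_pos: [487.3, 29.2, 203.2]
tool_rot: [[0.943, -0.332, 0.001], [-0.332, -0.943, -0.0], [0.001, -0.0, -1.0]]
force: [-0.0, 0.3, 1.0]
opening: 85.6
grasp_force: 0.0
```

Run:
```python
from h import *
s=telemetry.get_state(); print(s["joint_positions"].round(1),s["eef_pos"])
```

```text
[   9.3    6.8  -19.3  109.1    2.5   64.5 -120.3] [487.28761686  29.16137746 203.20165905]
```

>>> apply_moves(plan=[1,-0.055,-0.157,0,-0.074,1,-0.11,-0.314,0,-0.148,1,-0.166,-0.471,0,-0.222,1,-0.222,-0.628,0,-0.296,1,-0.277,-0.786,0,-0.37])

```text
time: 4.2
eef_pos: [486.9, 129.0, 203.2]
tool_rot: [[0.918, 0.397, 0.0], [0.397, -0.918, -0.0], [0.0, 0.0, -1.0]]
force: [0.1, 0.4, -0.7]
opening: 85.5
grasp_force: 0.0
```

>>> apply_moves(plan=[1,0.057,-0.157,0,-0.074,1,0.115,-0.314,0,-0.148,1,0.172,-0.471,0,-0.222,1,0.23,-0.628,0,-0.296,1,0.287,-0.783,0,-0.37])

```text
time: 4.7
eef_pos: [481.8, 228.9, 203.1]
tool_rot: [[0.411, 0.912, 0.001], [0.912, -0.411, -0.0], [0.0, 0.001, -1.0]]
force: [-0.0, -0.1, -1.4]
opening: 85.4
grasp_force: 0.0
```

>>> apply_moves(plan=[1,0.09,-0.097,0,-0.074,1,0.18,-0.19,0,-0.148,1,0.27,-0.29,0,-0.222,1,0.36,-0.387,0,-0.296,1,0.457,-0.484,0,-0.37])

```text
time: 5.2
eef_pos: [451.7, 302.6, 203.1]
tool_rot: [[-0.311, 0.95, 0.0], [0.95, 0.311, -0.0], [-0.0, 0.0, -1.0]]
force: [0.6, 0.5, -0.7]
opening: 85.6
grasp_force: 0.0
```

>>> apply_moves(plan=[1,0,0,0,-0.074,1,0,0,0,-0.148,1,0,0,0,-0.222,1,0,0,0,-0.296,1,0,0,0,-0.37])

```text
time: 5.7
eef_pos: [452.0, 302.1, 203.1]
tool_rot: [[-0.871, 0.492, 0.0], [0.492, 0.871, -0.0], [-0.0, -0.0, -1.0]]
force: [0.0, -0.8, -0.7]
opening: 85.1
grasp_force: 0.0
```

```bash
cat > st.py <<'E'
from h import *
import sys
s=telemetry.get_state(); R=s["tool_rot"]
print(round(s["time"],2),"J",s["joint_positions"].round(1),"P",s["eef_pos"].round(2),"yaw",np.degrees(np.arctan2(R[1,0],R[0,0])).round(2),"F",s["force"].round(2),"M",s["ft_torque"].round(3),s["opening"].__round__(1),round(float(s["grasp_force"]),1))
if len(sys.argv)>3:
    d=np.array([float(a) for a in sys.argv[1:4]])-s["eef_pos"]; v=R.T@d; print("mm",v.round(2),"frac",(v/120).round(3))
if len(sys.argv)>4: print("twist frac",np.radians(np.degrees(np.arctan2(R[1,0],R[0,0]))-float(sys.argv[4]))/2)
E
python3 st.py 452 303.2 203 160
```

```text
5.7 J [  4.3  17.5 -51.6 101.6  14.7  68.    8.9] P [451.97 302.09 203.05] yaw 150.55 F [ 0.03 -0.75 -0.74] M [ 0.    -0.028  0.02 ] 85.1 0.0
mm [0.52 0.98 0.05] frac [0.004 0.008 0.   ]
twist frac -0.08242464381834907
```

>>> apply_moves(plan=[0,0.004,0.008,0.18,-0.074,0,0.004,0.008,0.36,-0.0825,0,0.004,0.008,0.54,-0.0825,0,0.004,0.008,0.74,-0.0825,0,0.004,0.008,0.92,-0.0825])

```text
time: 6.2
eef_pos: [452.0, 302.9, 91.6]
tool_rot: [[-0.938, 0.348, 0.0], [0.348, 0.938, -0.0], [-0.0, -0.0, -1.0]]
force: [-0.3, -0.2, 0.1]
opening: 42.9
grasp_force: 0.0
```

```bash
python3 st.py 452 303.2 47 160
python3 - <<'E'
from h import *
T=cap("top",2);S=cap("scene",2)
p=proj(S,[452,303,66])[0].astype(int);q=proj(T,[452,303,66])[0].astype(int)
f=lambda d,p:cv2.resize(d["color"][p[1]-35:p[1]+35,p[0]-45:p[0]+45],None,fx=4.4,fy=4.4,interpolation=cv2.INTER_CUBIC)
cv2.imwrite("pics/d.png",np.hstack([f(T,q),f(S,p)]))
E
```

```text
6.2 J [  1.3  25.3 -49.7 108.4  23.   56.8  11. ] P [452.02 302.91  91.58] yaw 159.64 F [-0.25 -0.2   0.15] M [ 0.006 -0.015 -0.054] 42.9 0.0
mm [ 0.13  0.28 44.58] frac [0.001 0.002 0.372]
twist frac -0.00309888735110624
```

View pics/d.png

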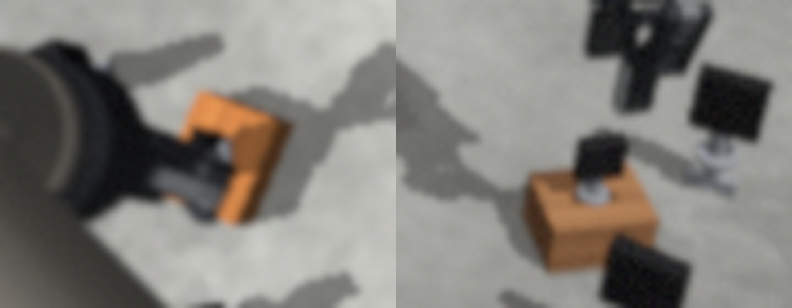

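Run:
```python
from h import *
S=cap("scene",1);T=cap("top",1)
for d in (S,T):
  o=proj(d,[452,303,66])[0].astype(int)-[45,35]
  y=np.array([.348,.938,0])
  for X in ([452,303,66],[452,303,81],np.array([452,303,98])+25*y,np.array([452,303,98])-25*y): print(((proj(d,X)[0]-o)*4.4).round(), end=" ")
  print()
```

```text
[202. 158.] [205. 139.] [225. 146.] [195.  88.] 
[200. 154.] [191. 153.] [138. 135.] [223. 169.]
```

Run:
```python
from h import *
S=cap("scene",3);T=cap("top",3)
y=np.array([.348,.938,0]);x=np.array([-.938,.348,0]);P=np.array([452,303,91.6])
out=[]
for d in (T,S):
  im=cv2.resize(d["color"],None,fx=6,fy=6,interpolation=cv2.INTER_CUBIC)
  for X,c in ((P,(0,0,255)),(P+21*y,(0,255,0)),(P-21*y,(255,0,0)),([452,303,81],(0,255,255))):
    p=(proj(d,X)[0]+.5)*6-.5; cv2.circle(im,tuple(p.astype(int)),3,c,-1)
  o=((proj(d,P)[0])*6).astype(int)
  out.append(im[o[1]-330:o[1]+220,o[0]-195:o[0]+195])
cv2.imwrite("pics/e.png",np.hstack(out))
```

```text
(no output)
```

View pics/e.png

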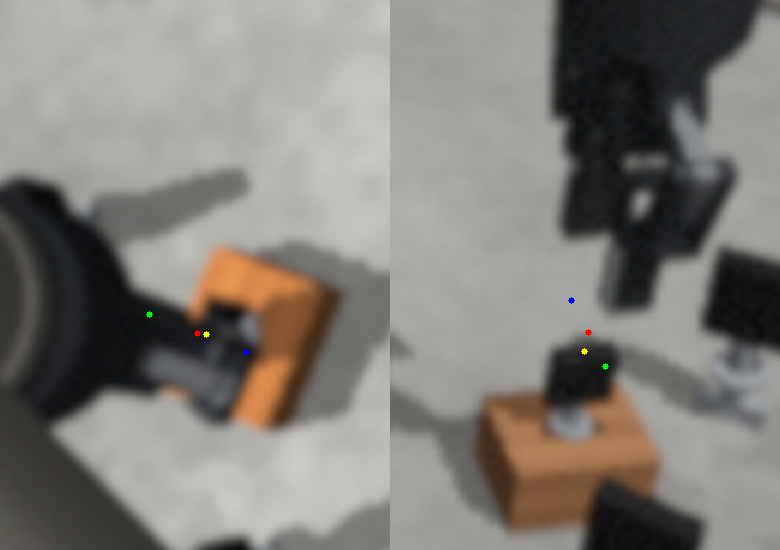

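```bash
python3 st.py
python3 - <<'E'
from h import *
y=np.array([.348,.938,0]);P=np.array([452,303,91.6])
S=cap("scene",1);T=cap("top",1)
f=lambda o:((np.array(o))/6)
# observed finger tip mid offsets in px from projection of P
from scipy.optimize import least_squares
oS=proj(S,P)[0]+np.array([21,-63])/6
for dt in ([-30,50],[-25,40]):
  oT=proj(T,P)[0]+np.array(dt)/6
  r=least_squares(lambda X:np.r_[proj(S,X)[0]-oS,proj(T,X)[0]-oT],P); print((r.x-P).round(1),r.fun.round(1))
print(telemetry.get_state()["joint_positions"])
E
```

```text
6.8 J [  1.4  25.2 -49.8 108.3  22.9  56.9  11.1] P [452.22 303.44  93.11] yaw 159.67 F [-0.01 -0.2   1.24] M [ 0.003 -0.042 -0.034] 42.8 0.0
[-16.   -2.2  27.2] [ 2.5 -0.2  1.5 -1.7]
[-13.6  -2.9  27.5] [ 1.6 -0.1  0.9 -1.1]
[  1.36259762  25.24440022 -49.79703991 108.36185826  22.91254133
  56.87788863  11.09200571]
```

>>> apply_moves(plan=[-1,0,0,0,0,-1,0,0,0,0,-1,0,0,0,0,-1,0,0,0,0,-1,0,0,0,0])

```text
time: 7.4
eef_pos: [451.9, 303.3, 92.5]
tool_rot: [[-0.938, 0.347, -0.0], [0.347, 0.938, -0.0], [-0.0, -0.0, -1.0]]
force: [-0.3, 0.4, -0.2]
opening: 0.1
grasp_force: 0.0
```

```bash
python3 st.py
python3 - <<'E'
from h import *
S=cap("scene",3);T=cap("top",3)
P=telemetry.get_state()["eef_pos"]; print(P)
out=[]
for d in (T,S):
  im=cv2.resize(d["color"],None,fx=6,fy=6,interpolation=cv2.INTER_CUBIC)
  im=np.clip(im.astype(float)*1.6,0,255).astype(np.uint8)
  for X,c in ((P,(0,0,255)),(P+[0,0,54],(0,255,0)),([452,303,81],(0,255,255))):
    p=(proj(d,X)[0]+.5)*6-.5; cv2.circle(im,tuple(p.astype(int)),3,c,-1)
  o=((proj(d,P)[0])*6).astype(int)
  out.append(im[o[1]-330:o[1]+220,o[0]-195:o[0]+195])
cv2.imwrite("pics/f.png",np.hstack(out))
E
```

```text
7.4 J [  1.4  25.3 -49.8 108.4  22.9  56.9  11.1] P [451.87 303.28  92.52] yaw 159.68 F [-0.29  0.41 -0.21] M [ 0.016 -0.003 -0.012] 0.1 0.0
[451.87552708 303.29326284  92.56356706]
```

View pics/f.png

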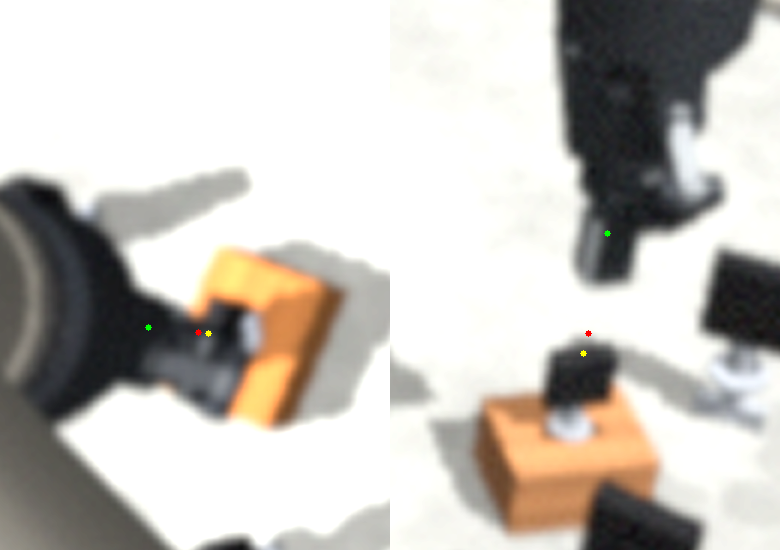

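>>> apply_moves(plan=[0,0,0,0,0,0,0,0,0,0,0,0,0,0.1,0,0,0,0,0.2,0,0,0,0,0.3,0])

```text
time: 8.2
eef_pos: [451.5, 302.8, 55.0]
tool_rot: [[-0.938, 0.347, -0.001], [0.347, 0.938, -0.001], [0.001, -0.001, -1.0]]
force: [0.0, -0.5, -0.4]
opening: 42.6
grasp_force: 0.0
```

```bash
python3 st.py
python3 - <<'E'
from h import *
S=cap("scene",3);T=cap("top",3)
P=telemetry.get_state()["eef_pos"]; print(P)
out=[]
for d in (T,S):
  im=cv2.resize(d["color"],None,fx=7,fy=7,interpolation=cv2.INTER_CUBIC)
  im=np.clip(im.astype(float)*1.8,0,255).astype(np.uint8)
  o=((proj(d,P)[0])*7).astype(int)
  out.append(im[o[1]-330:o[1]+220,o[0]-195:o[0]+195])
cv2.imwrite("pics/g.png",np.hstack(out))
E
```

```text
8.2 J [ -0.4  28.1 -47.9 110.1  25.9  53.2   8.7] P [451.47 302.83  55.03] yaw 159.67 F [ 0.04 -0.54 -0.37] M [ 0.004 -0.046 -0.023] 42.6 0.0
[452.07212316 303.64356728  56.76799063]
```

View pics/g.png

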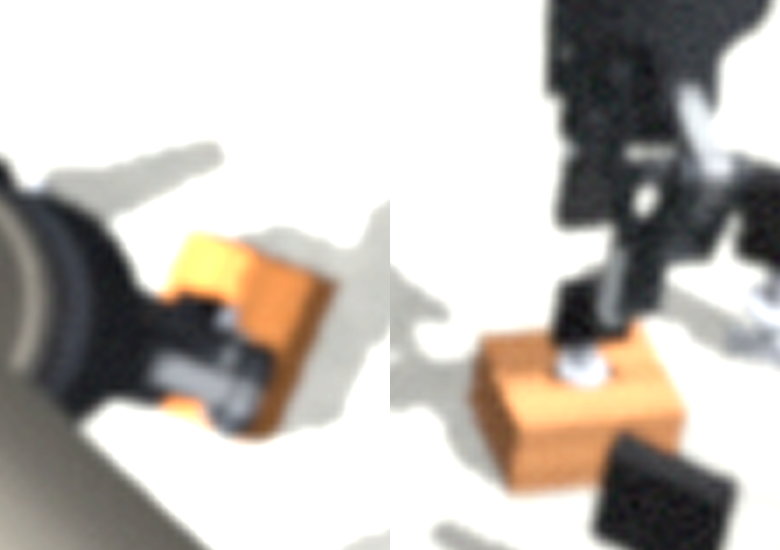

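>>> apply_moves(plan=[0,0,0,0.03,0,0,0,0,0.06,0,0,0,0,0.08,0,0,0,0,0.08,0,0,0,0,0.08,0])

```text
time: 9.0
eef_pos: [451.8, 303.3, 46.9]
tool_rot: [[-0.938, 0.347, -0.0], [0.347, 0.938, -0.0], [-0.0, -0.0, -1.0]]
force: [-0.6, -0.5, 0.2]
opening: 42.8
grasp_force: 0.0
```

>>> apply_moves(plan=[-1,0,0,0,0,-1,0,0,0,0,-1,0,0,0,0,-1,0,0,0,0,-1,0,0,0,0])

```text
time: 9.5
eef_pos: [452.1, 303.5, 47.3]
tool_rot: [[-0.938, 0.347, 0.001], [0.347, 0.938, 0.0], [-0.0, 0.0, -1.0]]
force: [-0.0, 0.6, 1.6]
opening: 7.5
grasp_force: 58.9
```

```bash
python3 st.py
```

```text
9.5 J [ -0.8  28.7 -47.5 110.4  26.6  52.4   8.1] P [452.15 303.51  47.26] yaw 159.68 F [-0.03  0.59  1.62] M [0.007 0.046 0.028] 7.5 58.9
```

>>> apply_moves(plan=[-1,0,0,-0.05,0,-1,0,0,-0.12,0,-1,0,0,-0.25,0,-1,0,0,-0.5,0,-1,0,0,-0.75,0])

```text
time: 10.0
eef_pos: [451.6, 303.3, 138.7]
tool_rot: [[-0.938, 0.347, -0.0], [0.347, 0.938, -0.0], [0.0, -0.0, -1.0]]
force: [1.0, 0.6, -0.6]
opening: 7.7
grasp_force: 58.7
```

```bash
python3 st.py
python3 - <<'E'
from h import *
S=cap("scene",3);T=cap("top",3)
P=telemetry.get_state()["eef_pos"]; print(P)
out=[]
for d in (T,S):
  im=cv2.resize(d["color"],None,fx=7,fy=7,interpolation=cv2.INTER_CUBIC)
  im=np.clip(im.astype(float)*1.8,0,255).astype(np.uint8)
  for X in (P,P+[0,0,19],P-[0,0,29]):
    p=(proj(d,X)[0]+.5)*7-.5; cv2.circle(im,tuple(p.astype(int)),3,(0,0,255),-1)
  o=((proj(d,P)[0])*7).astype(int)
  out.append(im[o[1]-330:o[1]+220,o[0]-195:o[0]+195])
cv2.imwrite("pics/i.png",np.hstack(out))
E
```

```text
10.0 J [  3.4  22.  -51.8 105.8  19.6  61.5  13.8] P [451.56 303.3  138.68] yaw 159.7 F [ 1.02  0.59 -0.62] M [ 0.037 -0.023  0.02 ] 7.7 58.7
[451.43900609 302.6342844  136.55900424]
```

View pics/i.png

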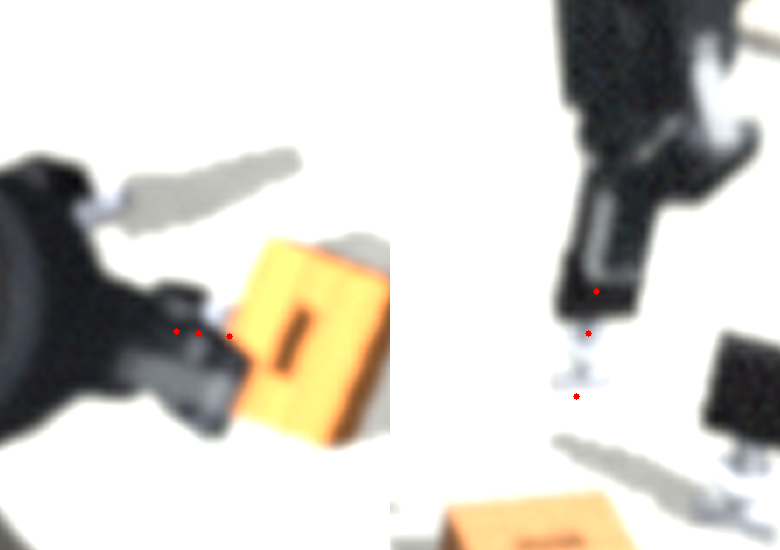

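>>> apply_moves(plan=[-1,0,0,-0.22,0,-1,0,0,-0.44,0,-1,-0.2,-0.23,-0.44,0,-1,-0.4,-0.46,-0.44,0,-1,-0.62,-0.71,-0.44,0])

```text
time: 10.8
eef_pos: [491.5, 196.6, 189.0]
tool_rot: [[-0.938, 0.345, -0.002], [0.345, 0.938, -0.0], [0.001, -0.001, -1.0]]
force: [0.9, -1.1, -0.3]
opening: 7.5
grasp_force: 58.8
```

>>> apply_moves(plan=[-1,-0.124,-0.142,0,0,-1,-0.248,-0.284,0,0,-1,-0.372,-0.426,0,0,-1,-0.5,-0.568,0,0,-1,-0.62,-0.71,0,0])

```text
time: 11.3
eef_pos: [531.7, 90.6, 188.6]
tool_rot: [[-0.938, 0.347, -0.002], [0.347, 0.938, -0.0], [0.002, -0.001, -1.0]]
force: [-1.0, 1.5, -0.9]
opening: 7.6
grasp_force: 58.8
```

```bash
python3 st.py 571.1 -14.1 190 168.9
python3 - <<'E'
from h import *
import pickle
S=cap("scene",6); pickle.dump(S,open("s2.pkl","wb"))
c=np.array([571.1,-14.1]); s=8
B=rectify(S,c,110,20,s).max(2).astype(float)
B=cv2.GaussianBlur(B,(0,0),5)
# rotate so slot axis vertical; profile
M=cv2.getRotationMatrix2D((160,160),11.1,1); Q=cv2.warpAffine(B,M,(320,320))
print("across(left=+y):",Q[100:220,60:261:8].mean(0).round(0).astype(int))
print("along(up=+x):",Q[40:281:8,130:190].mean(1).round(0).astype(int))
E
```

```text
11.3 J [ 26.3  17.3 -48.8 103.1  14.1  66.1  42.6] P [531.66  90.57 188.55] yaw 159.68 F [-0.97  1.54 -0.87] M [ 0.029 -0.017  0.033] 7.6 58.8
mm [-73.33 -84.46  -1.52] frac [-0.611 -0.704 -0.013]
twist frac -0.08049173872973252
across(left=+y): [116 116 116 116 116 115 114 113 112 110 109 107 105 103 102 101 101 101
 102 103 105 107 109 111 112 114]
along(up=+x): [136 131 126 121 116 113 110 108 106 105 105 104 104 104 104 104 104 104
 104 104 104 104 104 105 105 106 107 108 110 112 114]
```

Run:
```python
from h import *
import pickle
T,S=pickle.load(open("ts.pkl","rb"))
c=np.array([571.1,-14.1]); s=8
for d in (T,S):
    B=rectify(d,c,110,45,s).max(2).astype(float)
    Q=cv2.warpAffine(B,cv2.getRotationMatrix2D((360,360),11.1,1),(720,720))
    a=Q[310:410,:].mean(0); b=Q[:,340:380].mean(1)
    f=lambda v:(360-np.arange(720))/s
    X=f(0)
    for nm,v in (("y'",a),("x'",b)):
        m=abs(X)<(9 if nm=="y'" else 18); base=np.interp(X,[X[m][-1],X[m][0]],[v[m][-1],v[m][0]])
        w=np.clip(base-v,0,None)*m; w=np.clip(w-.25*w.max(),0,None)
        print(nm,"slot centre",round((w*X).sum()/w.sum(),2),"depth",w.max().round(),end=" ")
    # plate edges
    ay=cv2.GaussianBlur(Q[200:520,:].mean(0)[None],(0,0),6)[0]; ax=cv2.GaussianBlur(Q[:,200:300].mean(1)[None],(0,0),6)[0]
    for v in (ay,ax):
        g=np.gradient(v); hi=np.where(X>25,abs(g),0).argmax(); lo=np.where(X<-25,abs(g),0).argmax(); print("edges",X[hi].round(1),X[lo].round(1),end=" ")
    print()
```

```text
y' slot centre -0.02 depth 92.0 x' slot centre 0.13 depth 87.0 edges 37.1 -37.1 edges 36.9 -37.5 
y' slot centre -2.2 depth 11.0 x' slot centre -1.44 depth 14.0 edges 43.2 -42.9 edges 37.1 -39.1
```

>>> apply_moves(plan=[-1,-0.12,-0.14,0,-0.02,-1,-0.24,-0.28,0,-0.04,-1,-0.36,-0.42,0,-0.06,-1,-0.49,-0.56,0,-0.08,-1,-0.611,-0.704,0,-0.0805])

```text
time: 12.1
eef_pos: [571.7, -11.9, 189.8]
tool_rot: [[-0.982, 0.189, -0.0], [0.189, 0.982, 0.0], [0.0, 0.0, -1.0]]
force: [0.2, 0.1, -0.1]
opening: 7.4
grasp_force: 58.7
```

```bash
python3 st.py 570.8 -14.6 149 168.9
```

```text
12.1 J [ 34.7  20.7 -47.6  98.9  16.4  67.6  61.7] P [571.67 -11.89 189.76] yaw 169.1 F [ 0.2   0.06 -0.12] M [0.012 0.016 0.031] 7.4 58.7
mm [ 0.33 -2.84 40.76] frac [ 0.003 -0.024  0.34 ]
twist frac 0.0017068664779838585
```

>>> apply_moves(plan=[-1,0,-0.012,0.1,0,-1,0,-0.012,0.2,0,-1,0,-0.012,0.34,0,-1,0,-0.012,0.34,0,-1,0,-0.012,0.34,0])

```text
time: 12.6
eef_pos: [570.6, -12.5, 148.5]
tool_rot: [[-0.982, 0.19, -0.001], [0.19, 0.982, 0.001], [0.001, 0.0, -1.0]]
force: [0.2, -0.1, 0.6]
opening: 7.3
grasp_force: 58.8
```

```bash
python3 st.py 570.8 -14.6 149 168.9
python3 - <<'E'
from h import *
import pickle
S=cap("scene",6);pickle.dump(S,open("s3.pkl","wb")); P=telemetry.get_state()["eef_pos"]; print(P.round(2))
im=cv2.resize(S["color"],None,fx=10,fy=10,interpolation=cv2.INTER_CUBIC)
im=np.clip(im.astype(float)*1.3,0,255).astype(np.uint8)
for X,c in ((P-[0,0,29],(0,0,255)),(P-[0,0,11],(0,0,255)),([569.3,-15.9,110],(0,255,0)),([571.1,-14.1,110],(255,0,0))):
    p=(proj(S,X)[0]+.5)*10-.5; print(p.round()); cv2.circle(im,tuple(p.astype(int)),2,c,-1)
o=(proj(S,[570,-15,125])[0]*10).astype(int); print(o)
cv2.imwrite("pics/j.png",im[o[1]-270:o[1]+230,o[0]-300:o[0]+300])
E
```

```text
12.6 J [ 33.7  23.  -46.7 101.7  18.5  63.3  59.9] P [570.55 -12.49 148.53] yaw 169.05 F [ 0.16 -0.09  0.64] M [ 0.081 -0.008 -0.024] 7.3 58.8
mm [-0.64 -2.02 -0.47] frac [-0.005 -0.017 -0.004]
twist frac 0.0013243588524550624
[571.75 -14.08 149.6 ]
[2537. 1800.]
[2538. 1748.]
[2542. 1824.]
[2539. 1829.]
[2536 1779]
```

View pics/j.png

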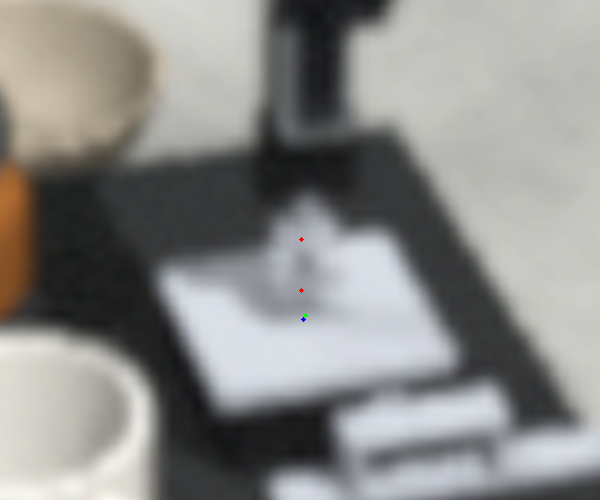

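>>> apply_moves(plan=[-1,0.007,-0.006,0.03,0,-1,0.007,-0.006,0.06,0,-1,0.007,-0.006,0.075,0,-1,0.007,-0.006,0.075,0,-1,0.007,-0.006,0.075,0])

```text
time: 13.4
eef_pos: [570.4, -14.8, 139.9]
tool_rot: [[-0.981, 0.193, -0.0], [0.193, 0.981, 0.0], [0.0, -0.0, -1.0]]
force: [-0.4, 0.6, -0.5]
opening: 7.3
grasp_force: 58.8
```

```bash
cat > w.py <<'E'
from h import *
# mean state using a few camera periods
import sys
n=int(sys.argv[1]) if len(sys.argv)>1 else 4
L=[]
for _ in range(n): optics.capture("scene"); L.append(telemetry.get_state())
m=lambda k:np.mean([l[k] for l in L],0); R=L[-1]["tool_rot"]
print(round(L[-1]["time"],2),"P",m("eef_pos").round(2),"std",np.std([l["eef_pos"] for l in L],0).round(2),"yaw",np.degrees(np.mean([np.arctan2(l["tool_rot"][1,0],l["tool_rot"][0,0]) for l in L])).round(2),"F",m("force").round(2),"M",m("ft_torque").round(3),"open",round(float(m("opening")),1),"j7",L[-1]["joint_positions"][6].round(1))
E
python3 w.py
```

```text
13.6 P [570.51 -14.79 140.09] std [0.02 0.01 0.03] yaw 168.9 F [0.03 0.19 0.25] M [ 0.015 -0.013  0.   ] open 7.6 j7 59.6
```

>>> apply_moves(plan=[-1,0,0,0.008,0,-1,0,0,0.014,0,-1,0,0,0.018,0,-1,0,0,0.018,0,-1,0,0,0.018,0])

```text
time: 14.1
eef_pos: [570.4, -14.9, 137.8]
tool_rot: [[-0.981, 0.193, -0.0], [0.193, 0.981, -0.0], [-0.0, -0.0, -1.0]]
force: [-0.5, 0.4, 0.1]
opening: 7.7
grasp_force: 58.8
```

```bash
python3 w.py
```

```text
14.3 P [570.43 -14.83 137.86] std [0.   0.02 0.02] yaw 168.9 F [-0.17 -0.09 -0.4 ] M [ 0.012 -0.001 -0.016] open 7.4 j7 59.5
```

>>> apply_moves(plan=[-1,0,0,0.006,0,-1,0,0,0.012,0,-1,0,0,0.017,0,-1,0,0,0.017,0,-1,0,0,0.017,0])

```text
time: 14.8
eef_pos: [570.4, -14.8, 135.8]
tool_rot: [[-0.981, 0.192, -0.0], [0.192, 0.981, -0.0], [-0.0, -0.0, -1.0]]
force: [-0.5, -1.1, -0.4]
opening: 7.2
grasp_force: 58.8
```

```bash
python3 w.py 2
```

```text
14.9 P [570.42 -14.84 135.79] std [0.   0.02 0.  ] yaw 168.9 F [-0.28 -0.22 -0.4 ] M [ 0.041 -0.008 -0.016] open 7.8 j7 59.4
```

>>> apply_moves(plan=[-1,0,0,0.006,0,-1,0,0,0.012,0,-1,0,0,0.018,0,-1,0,0,0.023,0,-1,0,0,0.023,0])

```text
time: 15.4
eef_pos: [570.3, -14.8, 132.9]
tool_rot: [[-0.981, 0.192, -0.0], [0.192, 0.981, -0.0], [0.0, -0.0, -1.0]]
force: [-0.0, 0.3, -0.0]
opening: 7.6
grasp_force: 58.8
```

```bash
python3 w.py 2
```

```text
15.5 P [570.37 -14.84 133.  ] std [0.02 0.01 0.03] yaw 168.9 F [-0.05 -0.22 -0.19] M [-0.023  0.003  0.008] open 7.5 j7 59.3
```

>>> apply_moves(plan=[-1,0,0,0.01,0,-1,0,0,0.02,0,-1,0,0,0.03,0,-1,0,0,0.04,0,-1,0,0,0.04,0])

```text
time: 16.0
eef_pos: [570.2, -14.9, 128.0]
tool_rot: [[-0.981, 0.193, -0.0], [0.193, 0.981, -0.0], [0.0, -0.0, -1.0]]
force: [0.5, 0.6, -0.7]
opening: 7.8
grasp_force: 58.8
```

```bash
python3 w.py 2
```

```text
16.1 P [570.3  -14.88 128.12] std [0.02 0.01 0.05] yaw 168.9 F [ 0.14 -0.36 -0.3 ] M [-0.032 -0.01   0.034] open 7.3 j7 59.1
```

>>> apply_moves(plan=[-1,0,0,0.008,0,-1,0,0,0.016,0,-1,0,0,0.024,0,-1,0,0,0.033,0,-1,0,0,0.033,0])

```text
time: 16.6
eef_pos: [570.3, -14.8, 124.1]
tool_rot: [[-0.981, 0.193, -0.0], [0.193, 0.981, -0.0], [0.0, -0.0, -1.0]]
force: [-0.4, 0.2, 0.3]
opening: 7.9
grasp_force: 58.8
```

```bash
python3 w.py 2
```

```text
16.7 P [570.31 -14.84 124.16] std [0.01 0.   0.03] yaw 168.9 F [ 0.38  0.22 -0.26] M [-0.061  0.019 -0.005] open 7.2 j7 58.9
```

>>> apply_moves(plan=[-1,0,0,0.005,0,-1,0,0,0.01,0,-1,0,0,0.015,0,-1,0,0,0.015,0,-1,0,0,0.015,0])

```text
time: 17.2
eef_pos: [570.4, -14.8, 122.4]
tool_rot: [[-0.981, 0.193, -0.0], [0.193, 0.981, -0.0], [0.0, -0.0, -1.0]]
force: [0.3, 0.3, -0.2]
opening: 7.8
grasp_force: 58.7
```

```bash
python3 w.py 2
```

```text
17.3 P [570.38 -14.86 122.45] std [0.01 0.01 0.01] yaw 168.9 F [-0.04  0.1  -0.22] M [-0.05  -0.034  0.018] open 7.4 j7 58.8
```

>>> apply_moves(plan=[-1,0,0,0.003,0,-1,0,0,0.006,0,-1,0,0,0.009,0,-1,0,0,0.011,0,-1,0,0,0.011,0])

```text
time: 17.8
eef_pos: [570.5, -14.8, 121.3]
tool_rot: [[-0.981, 0.193, 0.0], [0.193, 0.981, -0.0], [-0.0, -0.0, -1.0]]
force: [-0.8, -0.0, 0.2]
opening: 7.6
grasp_force: 58.9
```

```bash
python3 w.py 2
```

```text
17.9 P [570.46 -14.83 121.27] std [0.   0.01 0.  ] yaw 168.9 F [-0.46  0.47  1.34] M [-0.08   0.065  0.021] open 7.4 j7 58.7
```

>>> apply_moves(plan=[-1,0,0,0.003,0,-1,0,0,0.006,0,-1,0,0,0.006,0,-1,0,0,0.006,0,-1,0,0,0.006,0])

```text
time: 18.4
eef_pos: [570.7, -14.8, 121.2]
tool_rot: [[-0.981, 0.193, 0.001], [0.193, 0.981, -0.0], [-0.001, -0.0, -1.0]]
force: [-1.4, -1.2, 4.9]
opening: 7.3
grasp_force: 59.4
```

```bash
python3 w.py 3
```

```text
18.55 P [570.72 -14.78 121.2 ] std [0.01 0.01 0.  ] yaw 168.9 F [-1.74 -0.52  5.31] M [-0.11   0.357  0.009] open 7.6 j7 58.7
```

>>> apply_moves(plan=[-1,0,0,-0.007,0,-1,0,0,-0.007,0.03,-1,0,0,-0.007,0.07,-1,0,0,-0.007,0.11,-1,0,0,-0.007,0.15])

```text
time: 19.05
eef_pos: [570.4, -14.9, 121.3]
tool_rot: [[-0.879, 0.477, 0.0], [0.477, 0.879, -0.0], [-0.0, -0.0, -1.0]]
force: [-1.2, -0.5, 0.2]
opening: 7.4
grasp_force: 59.0
```

```bash
python3 w.py 3
```

```text
19.2 P [570.37 -14.92 121.25] std [0.   0.01 0.01] yaw 151.65 F [ 0.01 -0.31  1.54] M [-0.132  0.118  0.029] open 7.3 j7 43.3
```

>>> apply_moves(plan=[-1,0,0,0,0.05,-1,0,0,0,0.1,-1,0,0,0,0.15,-1,0,0,0,0.2,-1,0,0,0,0.25])

```text
time: 19.7
eef_pos: [570.6, -14.6, 121.3]
tool_rot: [[-0.544, 0.839, 0.0], [0.839, 0.544, 0.0], [-0.0, 0.0, -1.0]]
force: [-0.6, 0.3, 1.2]
opening: 7.3
grasp_force: 59.0
```

```bash
python3 w.py 3
```

```text
19.85 P [570.54 -14.64 121.25] std [0.02 0.02 0.02] yaw 123.08 F [ 0.37 -0.19  1.61] M [-0.042 -0.015  0.047] open 7.5 j7 17.2
```

>>> apply_moves(plan=[-1,0,0,0,0.05,-1,0,0,0,0.1,-1,0,0,0,0.15,-1,0,0,0,0.2,-1,0,0,0,0.25])

```text
time: 20.35
eef_pos: [570.8, -14.5, 121.3]
tool_rot: [[-0.076, 0.997, 0.001], [0.997, 0.076, 0.0], [0.0, 0.001, -1.0]]
force: [0.9, 0.8, 1.7]
opening: 7.4
grasp_force: 58.9
```

```bash
python3 w.py 3
```

```text
20.5 P [570.74 -14.52 121.27] std [0.02 0.01 0.01] yaw 94.49 F [0.74 0.44 0.56] M [ 0.042 -0.173  0.063] open 7.7 j7 -9.1
```

>>> apply_moves(plan=[-1,0,0,0,0.02,-1,0,0,0,0.04,-1,0,0,0,0.05,-1,0,0,0,0.05,-1,0,0,0,0.05])

```text
time: 21.0
eef_pos: [570.6, -14.6, 121.3]
tool_rot: [[0.021, 1.0, 0.001], [1.0, -0.021, 0.0], [0.0, 0.001, -1.0]]
force: [2.2, 0.1, 1.5]
opening: 7.4
grasp_force: 58.8
```

```bash
python3 w.py 3
```

```text
21.15 P [570.6  -14.65 121.3 ] std [0.02 0.01 0.01] yaw 88.75 F [1.85 0.57 0.43] M [ 0.142 -0.322  0.068] open 7.7 j7 -14.6
```

>>> apply_moves(plan=[-1,0,0,0,0.01,-1,0,0,0,0.02,-1,0,0,0,0.025,-1,0,0,0,0.025,-1,0,0,0,0.025])

```text
time: 21.65
eef_pos: [570.5, -14.7, 121.3]
tool_rot: [[0.073, 0.997, 0.0], [0.997, -0.073, 0.0], [0.0, 0.0, -1.0]]
force: [1.6, 0.7, -0.9]
opening: 7.1
grasp_force: 58.8
```

```bash
python3 w.py 3
```

```text
21.8 P [570.49 -14.76 121.31] std [0.02 0.01 0.01] yaw 85.83 F [1.6  1.13 0.1 ] M [ 0.25  -0.379  0.082] open 7.6 j7 -17.3
```

>>> apply_moves(plan=[-1,0,0,0,0.01,-1,0,0,0,0.02,-1,0,0,0,0.02,-1,0,0,0,0.02,-1,0,0,0,0.02])

```text
time: 22.3
eef_pos: [570.4, -14.8, 121.3]
tool_rot: [[0.113, 0.994, 0.0], [0.994, -0.113, -0.0], [-0.0, 0.0, -1.0]]
force: [2.1, 1.1, 1.1]
opening: 7.7
grasp_force: 58.8
```

```bash
python3 w.py 3
```

```text
22.45 P [570.45 -14.82 121.31] std [0.01 0.03 0.01] yaw 83.53 F [1.51 1.28 0.41] M [ 0.263 -0.41   0.086] open 7.7 j7 -19.4
```

>>> apply_moves(plan=[-1,0,0,0,0.01,-1,0,0,0,0.02,-1,0,0,0,0.02,-1,0,0,0,0.02,-1,0,0,0,0.02])

```text
time: 22.95
eef_pos: [570.4, -14.8, 121.3]
tool_rot: [[0.152, 0.988, 0.0], [0.988, -0.152, -0.0], [-0.0, 0.0, -1.0]]
force: [1.3, 2.3, 0.7]
opening: 7.4
grasp_force: 58.9
```

```bash
python3 w.py 3
```

```text
23.1 P [570.45 -14.81 121.3 ] std [0.02 0.02 0.01] yaw 81.24 F [1.87 1.18 0.29] M [ 0.282 -0.463  0.093] open 7.4 j7 -21.5
```

>>> apply_moves(plan=[-1,0,0,0,0.01,-1,0,0,0,0.02,-1,0,0,0,0.02,-1,0,0,0,0.02,-1,0,0,0,0.02])

```text
time: 23.6
eef_pos: [570.5, -14.8, 121.3]
tool_rot: [[0.192, 0.981, 0.0], [0.981, -0.192, -0.0], [-0.0, 0.0, -1.0]]
force: [1.4, 1.7, 1.7]
opening: 7.1
grasp_force: 58.9
```

```bash
python3 w.py 3
python3 - <<'E'
from h import *
import pickle
T,S0=pickle.load(open("ts.pkl","rb")); S=cap("scene",3)
c=np.array([571.1,-14.1]); a=np.radians(-11.1); ux=np.array([np.cos(a),np.sin(a)]); uy=np.array([-np.sin(a),np.cos(a)])
for z in (97,):
  for xo in (-14,-7,0,7,14):
    for d in (S0,S):
        pts=[proj(d,np.r_[c+xo*ux+yo*uy,z])[0] for yo in range(30,62,3)]
        g=d["color"].max(2).astype(np.float32)
        print(xo,[int(cv2.getRectSubPix(g,(1,1),tuple(map(float,p)))[0,0]) for p in pts])
E
```

```text
23.75 P [570.45 -14.8  121.3 ] std [0.01 0.01 0.  ] yaw 78.95 F [ 2.16  1.38 -0.08] M [ 0.334 -0.451  0.236] open 7.5 j7 -23.7
-14 [134, 151, 164, 169, 169, 162, 151, 125, 102, 90, 101]
-14 [147, 165, 173, 175, 175, 167, 156, 133, 111, 95, 103]
-7 [100, 129, 153, 164, 166, 162, 148, 128, 100, 82, 91]
-7 [104, 134, 158, 168, 170, 166, 152, 132, 104, 86, 94]
0 [64, 86, 106, 121, 128, 133, 128, 121, 113, 112, 108]
0 [66, 88, 109, 125, 132, 137, 131, 125, 118, 117, 113]
7 [26, 24, 24, 22, 27, 33, 37, 47, 61, 72, 85]
7 [29, 26, 28, 24, 28, 34, 39, 48, 63, 75, 89]
14 [27, 23, 22, 22, 24, 24, 26, 34, 54, 78, 105]
14 [28, 24, 23, 23, 24, 23, 26, 35, 56, 81, 107]
```

>>> apply_moves(plan=[-1,0,0,0,0.005,-1,0,0,0,0.01,-1,0,0,0,0.01,-1,0,0,0,0.01,-1,0,0,0,0.01])

```text
time: 24.4
eef_pos: [570.4, -14.8, 121.3]
tool_rot: [[0.211, 0.977, 0.0], [0.977, -0.211, -0.0], [-0.0, 0.0, -1.0]]
force: [1.4, 1.4, 0.2]
opening: 7.8
grasp_force: 59.0
```

```bash
python3 w.py 3
python3 - <<'E'
from h import *
import pickle
T,S0=pickle.load(open("ts.pkl","rb")); S=cap("scene",4); T1=cap("top",4)
out=[]
for d in (T,T1,S0,S):
    p=proj(d,[571-5,-14+35,100])[0]; im=cv2.resize(d["color"],None,fx=6,fy=6,interpolation=cv2.INTER_CUBIC); o=((p+.5)*6).astype(int)
    out.append(im[o[1]-150:o[1]+150,o[0]-195:o[0]+195])
cv2.imwrite("pics/k.png",np.clip(np.vstack([np.hstack(out[:2]),np.hstack(out[2:])])*1.2,0,255).astype(np.uint8))
E
```

```text
24.55 P [570.44 -14.81 121.29] std [0.01 0.01 0.  ] yaw 77.8 F [2.07 1.64 0.68] M [ 0.328 -0.472  0.337] open 7.7 j7 -24.7
```

View pics/k.png

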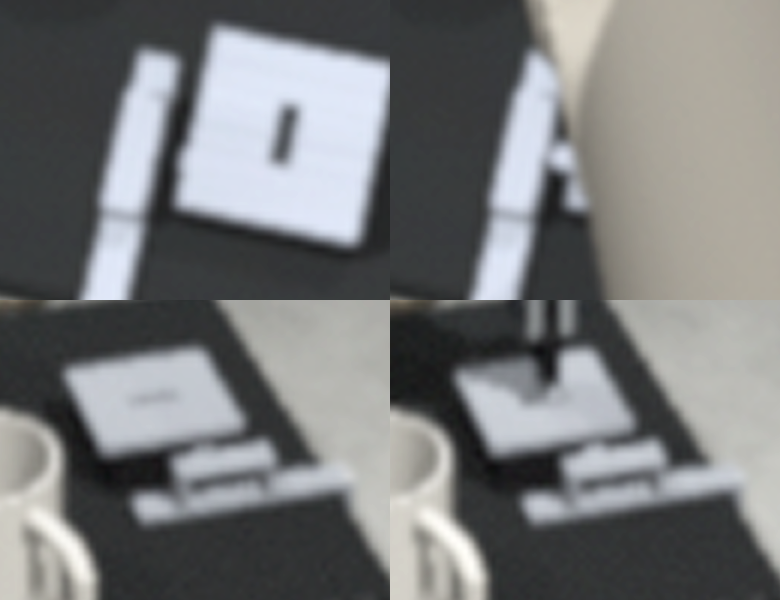

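>>> apply_moves(plan=[-1,0,0,0,-0.06,-1,0,0,0,-0.12,-1,0,0,0,-0.18,-1,0,0,0,-0.24,-1,0,0,0,-0.3])

```text
time: 25.45
eef_pos: [570.0, -15.0, 121.3]
tool_rot: [[-0.38, 0.925, -0.001], [0.925, 0.38, 0.0], [0.0, -0.001, -1.0]]
force: [0.3, 1.0, 2.5]
opening: 7.5
grasp_force: 59.2
```

>>> apply_moves(plan=[-1,0,0,0,-0.06,-1,0,0,0,-0.12,-1,0,0,0,-0.18,-1,0,0,0,-0.24,-1,0,0,0,-0.3])

```text
time: 25.95
eef_pos: [569.8, -15.3, 121.3]
tool_rot: [[-0.836, 0.549, -0.001], [0.549, 0.836, -0.0], [0.001, -0.001, -1.0]]
force: [0.5, 0.3, 2.3]
opening: 7.5
grasp_force: 59.3
```

```bash
python3 w.py 3
```

```text
26.1 P [569.91 -15.29 121.27] std [0.03 0.01 0.01] yaw 146.56 F [0.64 0.87 2.59] M [ 0.26  -0.069 -0.028] open 7.6 j7 38.4
```

>>> apply_moves(plan=[-1,0,0,0,-0.05,-1,0,0,0,-0.1,-1,0,0,0,-0.14,-1,0,0,0,-0.165,-1,0,0,0,-0.165])

```text
time: 26.6
eef_pos: [569.9, -15.4, 121.2]
tool_rot: [[-0.967, 0.254, -0.001], [0.254, 0.967, -0.001], [0.001, -0.001, -1.0]]
force: [0.7, 1.0, 3.7]
opening: 7.8
grasp_force: 59.4
```

```bash
python3 w.py 3
```

```text
26.75 P [570.01 -15.32 121.24] std [0.01 0.05 0.01] yaw 165.29 F [-0.1   0.46  3.  ] M [ 0.03   0.063 -0.064] open 7.6 j7 55.6
```

>>> apply_moves(plan=[-1,0,0,-0.003,-0.01,-1,0,0,-0.003,-0.02,-1,0,0,-0.003,-0.03,-1,0,0,-0.003,-0.031,-1,0,0,-0.003,-0.031])

```text
time: 27.25
eef_pos: [570.1, -15.1, 121.3]
tool_rot: [[-0.982, 0.191, -0.001], [0.191, 0.982, -0.0], [0.001, -0.0, -1.0]]
force: [0.3, -0.2, 0.9]
opening: 7.0
grasp_force: 59.0
```

```bash
python3 w.py 3
```

```text
27.4 P [570.09 -15.03 121.35] std [0.01 0.02 0.01] yaw 169.0 F [ 0.07 -0.64 -0.13] M [-0.106  0.05  -0.044] open 7.5 j7 58.9
```

>>> apply_moves(plan=[-1,0,0,0,-0.01,-1,0,0,0,-0.02,-1,0,0,0,-0.03,-1,0,0,0,-0.03,-1,0,0,0,-0.03])

```text
time: 27.9
eef_pos: [570.1, -15.0, 121.4]
tool_rot: [[-0.991, 0.131, -0.001], [0.131, 0.991, -0.0], [0.001, -0.0, -1.0]]
force: [-1.0, -0.2, -3.1]
opening: 7.5
grasp_force: 58.8
```

```bash
python3 w.py 3
```

```text
28.05 P [570.17 -14.96 121.44] std [0.02 0.03 0.02] yaw 172.45 F [-0.25 -0.91 -2.39] M [-0.184  0.103 -0.065] open 7.4 j7 62.0
```

>>> apply_moves(plan=[-1,0,0,0,-0.01,-1,0,0,0,-0.02,-1,0,0,0,-0.02,-1,0,0,0,-0.02,-1,0,0,0,-0.02])

```text
time: 28.55
eef_pos: [570.3, -14.9, 121.5]
tool_rot: [[-0.996, 0.092, -0.0], [0.092, 0.996, -0.0], [0.0, -0.0, -1.0]]
force: [-1.8, -0.4, -3.1]
opening: 7.3
grasp_force: 58.6
```

```bash
python3 w.py 3
```

```text
28.7 P [570.27 -14.9  121.53] std [0.02 0.02 0.01] yaw 174.74 F [-0.41 -0.64 -3.33] M [-0.229  0.16  -0.058] open 7.4 j7 64.1
```

>>> apply_moves(plan=[-1,0,0,0,-0.01,-1,0,0,0,-0.02,-1,0,0,0,-0.02,-1,0,0,0,-0.02,-1,0,0,0,-0.02])

```text
time: 29.2
eef_pos: [570.3, -14.9, 121.5]
tool_rot: [[-0.999, 0.052, -0.0], [0.052, 0.999, -0.0], [0.0, -0.0, -1.0]]
force: [-0.7, -0.7, -4.3]
opening: 7.5
grasp_force: 58.6
```

```bash
python3 w.py 3
```

```text
29.35 P [570.29 -14.88 121.52] std [0.01 0.   0.01] yaw 177.03 F [ 0.19 -1.46 -4.48] M [-0.246  0.17  -0.141] open 7.4 j7 66.1
```

>>> apply_moves(plan=[-1,0,0,0,-0.005,-1,0,0,0,-0.01,-1,0,0,0,-0.01,-1,0,0,0,-0.01,-1,0,0,0,-0.01])

```text
time: 29.85
eef_pos: [570.3, -14.9, 121.5]
tool_rot: [[-0.999, 0.032, -0.0], [0.032, 0.999, -0.0], [0.0, -0.0, -1.0]]
force: [-0.3, -1.7, -4.6]
opening: 7.6
grasp_force: 58.6
```

```bash
python3 w.py 3
```

```text
30.0 P [570.31 -14.88 121.55] std [0.01 0.01 0.01] yaw 178.18 F [-1.   -0.32 -5.23] M [-0.272  0.163 -0.234] open 7.3 j7 67.2
```

>>> apply_moves(plan=[-1,0,0,0,0.03,-1,0,0,0,0.06,-1,0,0,0,0.083,-1,0,0,-0.01,0.083,-1,0,0,-0.02,0.083])

```text
time: 30.5
eef_pos: [571.3, -14.5, 124.9]
tool_rot: [[-0.981, 0.195, 0.002], [0.195, 0.981, -0.0], [-0.002, 0.0, -1.0]]
force: [-0.6, -0.1, -0.7]
opening: 7.4
grasp_force: 59.1
```

```bash
python3 w.py 3
```

```text
30.65 P [571.29 -14.55 124.88] std [0.07 0.04 0.12] yaw 168.73 F [-0.17 -1.31  0.23] M [-0.22   0.016  0.016] open 7.6 j7 58.8
```

>>> apply_moves(plan=[-1,0,0,-0.01,0,-1,0,0,-0.02,0,-1,0,0,-0.03,0,-1,0,0,-0.04,0,-1,0,0,-0.05,0])

```text
time: 31.15
eef_pos: [570.4, -14.7, 130.1]
tool_rot: [[-0.981, 0.196, 0.0], [0.196, 0.981, 0.0], [-0.0, 0.0, -1.0]]
force: [-1.3, 0.1, -0.3]
opening: 7.4
grasp_force: 59.1
```

```bash
python3 w.py 2
```

```text
31.25 P [570.55 -14.68 130.31] std [0.   0.02 0.05] yaw 168.68 F [ 0.24 -0.39 -0.35] M [-0.083  0.065 -0.022] open 7.6 j7 59.0
```

>>> apply_moves(plan=[-1,0,0,-0.05,0,-1,0,0,-0.12,0,-1,0,0,-0.25,0,-1,0,0,-0.45,0,-1,0,0,-0.67,0])

```text
time: 31.75
eef_pos: [570.3, -14.6, 212.2]
tool_rot: [[-0.981, 0.196, 0.0], [0.196, 0.981, 0.0], [-0.0, 0.0, -1.0]]
force: [-0.1, 0.2, 0.7]
opening: 7.4
grasp_force: 59.1
```

```bash
python3 w.py 2; python3 st.py 543.5 -299.5 210
python3 - <<'E'
from h import *
T=optics.capture("top"); b=nets.boxes_of("top","bowl")[0]; r=b["rect"]; print(b, ray(T,[r[0]+r[2]/2,r[1]+r[3]/2],46)); 
S=optics.capture("scene"); m=nets.silhouettes("scene","key_bow"); print([(round(k["score"],2),k["rect"]) for k in m])
P=telemetry.get_state()["eef_pos"]; print(proj(S,[P+[0,0,19],P-[0,0,29]]))
E
```

```text
31.85 P [573.53 -13.99 216.48] std [0.03 0.06 0.79] yaw 168.68 F [1.37 0.23 1.31] M [ 0.007 -0.097  0.035] open 7.6 j7 62.5
31.85 J [ 35.3  19.2 -47.9  97.2  15.2  69.8  62.5] P [573.5  -13.92 215.69] yaw 168.68 F [ 0.88 -0.21  0.83] M [-0.013 -0.005  0.005] 7.5 59.1
mm [ -26.6  -285.92    5.51] frac [-0.222 -2.383  0.046]Traceback (most recent call last):
  File "<stdin>", line 2, in <module>
IndexError: list index out of range
```

>>> apply_moves(plan=[-1,-0.015,-0.16,0,0,-1,-0.03,-0.32,0,0,-1,-0.045,-0.48,0,0,-1,-0.06,-0.64,0,0,-1,-0.074,-0.8,0,0])

```text
time: 32.45
eef_pos: [559.2, -111.5, 209.5]
tool_rot: [[-0.981, 0.196, -0.002], [0.196, 0.981, 0.0], [0.002, -0.0, -1.0]]
force: [0.1, -1.0, -0.1]
opening: 7.4
grasp_force: 59.1
```

>>> apply_moves(plan=[-1,-0.015,-0.16,0,0,-1,-0.03,-0.32,0,0,-1,-0.045,-0.48,0,0,-1,-0.06,-0.64,0,0,-1,-0.074,-0.8,0,0])

```text
time: 32.95
eef_pos: [549.1, -207.2, 209.4]
tool_rot: [[-0.981, 0.196, -0.002], [0.196, 0.981, 0.001], [0.002, 0.0, -1.0]]
force: [-0.2, -0.3, -1.6]
opening: 7.6
grasp_force: 59.1
```

>>> apply_moves(plan=[-1,-0.015,-0.16,0,0,-1,-0.03,-0.32,0,0,-1,-0.045,-0.48,0,0,-1,-0.06,-0.64,0,0,-1,-0.074,-0.79,0,0])

```text
time: 33.45
eef_pos: [539.7, -302.7, 210.1]
tool_rot: [[-0.98, 0.197, -0.001], [0.197, 0.98, 0.0], [0.001, 0.0, -1.0]]
force: [-0.4, -0.7, -0.5]
opening: 7.5
grasp_force: 59.1
```

```bash
python3 - <<'E'
from h import *
from slot import slot
T=optics.capture("top")
for c in ("top","scene"):
    d=optics.capture(c)
    for l in ("bowl","key_bow"): print(c,l,[(round(k["score"],2),k["rect"]) for k in nets.boxes_of(c,l)][:4])
    print(proj(d,[[543.7,-298.9,46]]))
slot(T)
E
python3 w.py 2;python3 st.py 543.7 -298.9 44
```

```text
top bowl [(0.55, [356.1, 172.4, 44.8, 46.7]), (0.19, [146.0, 93.5, 37.1, 35.2])]
top key_bow [(0.66, [88.0, 200.3, 26.9, 13.1]), (0.56, [117.2, 260.7, 28.0, 16.8])]
[[379.39594865 195.10308001]]
scene bowl [(0.85, [208.1, 151.4, 34.4, 18.3])]
scene key_bow [(0.6, [372.8, 225.0, 16.9, 28.7]), (0.59, [195.3, 168.8, 99.7, 83.3]), (0.26, [169.5, 154.9, 27.9, 22.9])]
[[223.77357383 157.40597881]]
plate [571.29 -13.64] [74.5 73.5] 11.070201873779297
slot [571.17 -14.13] [571.22 -14.18] [ 5.4 21.2] 11.309932708740234
33.9 P [ 540.61 -299.9   210.69] std [0.02 0.11 0.02] yaw 168.79 F [ 0.13  0.33 -0.35] M [-0.025 -0.008 -0.045] open 7.6 j7 90.6
33.9 J [ 56.   23.4 -41.3  91.2  16.1  71.5  90.6] P [ 540.6  -300.01  210.71] yaw 168.79 F [-0.17  0.36 -0.45] M [ 0.002  0.032 -0.043] 7.7 59.1
mm [ -2.77   1.68 166.71] frac [-0.023  0.014  1.389]
```

>>> apply_moves(plan=[-1,-0.023,0.014,0.18,0,-1,-0.023,0.014,0.36,0,-1,-0.023,0.014,0.54,0,-1,-0.023,0.014,0.72,0,-1,-0.023,0.014,0.9,0])

```text
time: 34.4
eef_pos: [543.5, -299.6, 101.9]
tool_rot: [[-0.981, 0.195, 0.0], [0.195, 0.981, -0.0], [-0.0, -0.0, -1.0]]
force: [0.4, -0.5, -0.4]
opening: 7.7
grasp_force: 59.1
```

>>> apply_moves(plan=[-1,0,0,0.12,0,-1,0,0,0.24,0,-1,0,0,0.36,0,-1,0,0,0.45,0,-1,0,0,0.48,0])

```text
time: 34.9
eef_pos: [542.6, -299.9, 43.6]
tool_rot: [[-0.981, 0.196, -0.001], [0.196, 0.981, 0.001], [0.002, 0.0, -1.0]]
force: [-0.3, -0.2, -0.5]
opening: 7.5
grasp_force: 59.1
```

```bash
python3 w.py 2
```

```text
35.0 P [ 542.87 -300.     44.06] std [0.23 0.09 0.4 ] yaw 168.67 F [-0.01 -0.07 -0.47] M [-0.03   0.001 -0.006] open 7.6 j7 84.4
```

>>> apply_moves(plan=[-1,0,0,0.02,0,-1,0,0,0.045,0,-1,0,0,0.045,0,-0.7,0,0,0.045,0,-0.5,0,0,0.045,0])

```text
time: 35.5
eef_pos: [543.4, -300.3, 39.8]
tool_rot: [[-0.981, 0.196, 0.001], [0.196, 0.981, -0.0], [-0.001, -0.0, -1.0]]
force: [-0.3, 0.7, 0.2]
opening: 21.1
grasp_force: 0.0
```

>>> apply_moves(plan=[-0.3,0,0,0,0,-0.2,0,0,0,0,-0.1,0,0,0,0,-0.1,0,0,0,0,-0.1,0,0,0,0])

```text
time: 36.0
eef_pos: [543.2, -300.2, 39.5]
tool_rot: [[-0.981, 0.196, 0.0], [0.196, 0.981, -0.0], [-0.0, -0.0, -1.0]]
force: [-0.2, -0.6, 0.7]
opening: 38.2
grasp_force: 0.0
```

```bash
python3 w.py 2
```

```text
36.1 P [ 543.22 -300.19   39.46] std [0.02 0.01 0.01] yaw 168.67 F [0.22 0.11 0.17] M [-0.021  0.001  0.031] open 38.4 j7 84.2
```

Now retreat upward and check with the cameras.

>>> apply_moves(plan=[-0.1,0,0,-0.05,0,-0.1,0,0,-0.15,0,-0.1,0,0,-0.4,0,-0.1,0,0,-0.7,0,-0.1,0,0,-1,0])

```text
time: 36.6
eef_pos: [543.3, -300.0, 161.7]
tool_rot: [[-0.981, 0.196, 0.001], [0.196, 0.981, -0.0], [-0.001, -0.0, -1.0]]
force: [0.2, -0.1, 0.1]
opening: 38.2
grasp_force: 0.0
```

>>> apply_moves(plan=[-0.1,0.2,0,-0.1,0,-0.1,0.4,0,-0.3,0,-0.1,0.6,0,-0.4,0,-0.1,0.8,0,-0.5,0,-0.1,1,0,-0.5,0])

```text
time: 37.1
eef_pos: [426.2, -276.6, 222.3]
tool_rot: [[-0.981, 0.196, 0.004], [0.196, 0.981, -0.003], [-0.004, -0.002, -1.0]]
force: [-0.8, -0.7, -0.8]
opening: 38.4
grasp_force: 0.0
```

>>> apply_moves(plan=[-0.1,0.1,0.2,0,0,-0.1,0.2,0.4,0,0,-0.1,0.2,0.6,0,0,-0.1,0.2,0.8,0,0,-0.1,0.2,1,0,0])

```text
time: 37.6
eef_pos: [426.0, -153.1, 220.6]
tool_rot: [[-0.981, 0.196, 0.001], [0.196, 0.981, -0.002], [-0.002, -0.001, -1.0]]
force: [0.5, 0.2, -0.8]
opening: 38.3
grasp_force: 0.0
```

```bash
python3 w.py 2
python3 - <<'E'
from h import *
T0=cv2.imread("pics/top0.png")
T=cap("top",3);S=cap("scene",3)
for c in ("top","scene"):
    for l in ("bowl","key_bow"): print(c,l,[(round(k["score"],2),k["rect"]) for k in nets.boxes_of(c,l)][:4])
f=lambda im,x,y,w,h,s:cv2.resize(im[y:y+h,x:x+w],None,fx=s,fy=s,interpolation=cv2.INTER_CUBIC)
A=f(T["color"],345,160,70,70,4);B=f(T["color"],225,135,100,70,4)
C=f(S["color"],195,130,130,100,4)
im=np.zeros((280+400,680,3),np.uint8);im[:280,:280]=A;im[:280,280:680]=B;im[280:,:520]=C
cv2.imwrite("pics/l.png",cv2.resize(im,(600,600)))
E
```

```text
37.7 P [ 426.93 -149.33  220.76] std [0.14 1.11 0.02] yaw 169.05 F [ 0.39  1.89 -0.16] M [ 0.136 -0.014 -0.004] open 38.5 j7 90.5
top bowl [(0.69, [354.6, 170.8, 46.6, 39.8])]
top key_bow [(0.64, [371.1, 190.1, 11.2, 7.8]), (0.59, [88.2, 200.5, 27.3, 13.8]), (0.49, [122.0, 263.4, 22.2, 9.6])]
scene bowl [(0.7, [210.2, 150.8, 29.4, 18.5])]
scene key_bow [(0.78, [352.1, 264.2, 21.8, 28.3]), (0.63, [371.2, 221.6, 19.9, 35.2])]
```

View pics/l.png

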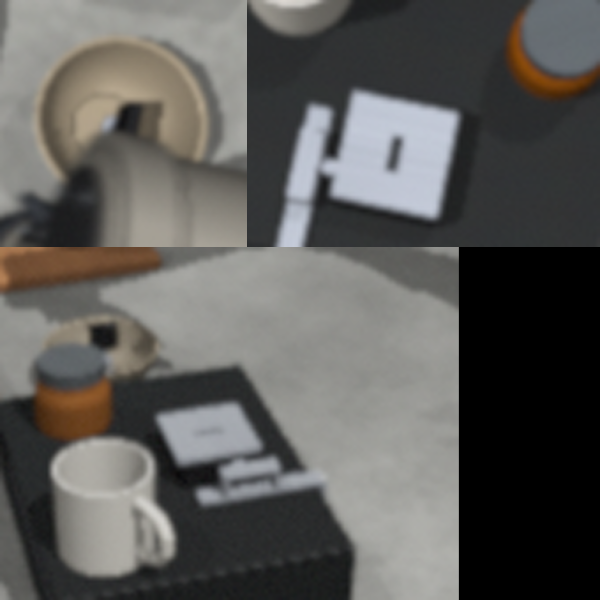

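Run:
```python
from h import *
from scipy.optimize import least_squares
T=optics.capture("top");S=optics.capture("scene")
for c,d,r in (("T",T,(365,183,24,22)),("S",S,(212,143,26,22))):
    g=d["color"].max(2); x,y,w,h=r; print(c); print(g[y:y+h,x:x+w])
for t in ((376.7,194),(380,192)):
    r=least_squares(lambda X:np.r_[proj(S,X)[0]-(224.2,154.3),proj(T,X)[0]-t],[543,-299,40]); print(r.x.round(1),r.fun.round(1))
```

```text
T
[[132 136 142 147 150 154 158 161 164 167 168 171 173 172 170 168 167 165
  163 160 159 156 155 153]
 [135 142 147 150 153 157 162 166 169 172 176 178 177 176 176 174 172 170
  167 164 163 160 157 156]
 [140 145 149 154 157 159 161 166 170 174 176 179 178 180 180 180 177 176
  172 171 168 164 161 159]
 [142 148 153 155 158 157 154 157 161 163 166 166 169 174 179 180 181 178
  176 173 173 168 167 163]
 [145 149 152 152 152 153 153 156 160 161 163 161 162 165 170 173 176 174
  173 171 170 168 165 162]
 [145 149 151 152 152 160 169 171 175 175 174 173 170 162 154 148 144 142
  141 141 144 145 142 140]
 [146 147 148 157 165 175 177 179 178 179 178 179 173 155 130 103  83  77
   80  86  96 105 107 105]
 [146 146 155 167 175 180 179 180 179 179 180 179 169 132  88  52  38  37
   45  52  71  89  95  93]
 [143 150 165 175 178 179 179 178 178 179 176 173 159 113  56  26  31  37
   40  49  73  89  94  92]
 [138 155 173 178 179 179 179 180 177 173 166 163 138  88  41  19  31  39
   40  53  79  92  94  92]
 [135 157 174 178 179 179 179 180 175 168 164 157 122  69  28  24  33  39
   41  54  81 
[... 2915 characters left out ...]
6  89  84  99 117 131 141 146
  143 134 118 100  89  88  91  93]
 [103 103 103 103 105 103 103 107 105 108 103 107 116 132 145 152 153 149
  147 140 127 112 100  96  96 104]
 [105 103 105 103 105 107 101 107 107 107 105 108 124 138 148 154 154 151
  148 143 133 125 113 108 105 109]
 [107 105 104 103 104 104 105 103 105 106 105 105 113 134 139 150 150 150
  146 138 133 127 121 120 110 100]
 [107 106 104 103 105 104 102 104 103 103 101  91  97 118 130 138 141 143
  142 136 133 128 124 114  96  80]
 [105 106 105 105 103 100 105  98 100 101  93  80  84 110 127 126 127 135
  137 128 121 124 113  95  82  87]]
[ 544.7 -286.9   64.6] [ 0.5  0.1  0.2 -0.3]
[ 547.7 -294.    63.5] [-1.1 -0.3 -0.4  0.6]
```

```bash
python3 - <<'E'
from h import *
T=cap("top",3);S=cap("scene",3)
for z in (20,30,40,54,64): print(z,"T",ray(T,(380,193),z)[0][:2].round(1),"S",ray(S,(224,154.6),z)[0][:2].round(1))
# model masks: project upright key bow at foot z 6 at (543.5,-299)
y=np.array([.195,.981,0]);x=np.array([-.981,.195,0])
for c in ([543.2,-300.2],):
  for z in (34+5,54,69):
    P=[np.r_[c,z]+a*15*x+b*5*y for a in(-1,1) for b in (-1,1)]
    print(z,"T",proj(T,P).round(1).tolist(),"S",proj(S,P).round(1).tolist())
E
python3 st.py
```

```text
20 T [ 552.4 -308.9] S [ 516.1 -361.2]
30 T [ 551.1 -305.7] S [ 523.1 -344.5]
40 T [ 549.8 -302.5] S [ 530.1 -327.8]
54 T [ 548. -298.] S [ 540.  -304.5]
64 T [ 546.7 -294.7] S [ 547.  -287.8]
39 T [[382.0, 190.3], [378.1, 189.5], [380.0, 201.8], [376.0, 201.0]] S [[219.5, 158.8], [220.1, 160.1], [227.5, 157.7], [228.1, 159.0]]
54 T [[384.0, 189.5], [380.0, 188.7], [381.9, 201.2], [377.9, 200.4]] S [[219.3, 155.2], [219.9, 156.5], [227.4, 154.1], [228.0, 155.4]]
69 T [[386.0, 188.7], [382.0, 187.8], [383.9, 200.6], [379.8, 199.7]] S [[219.1, 151.6], [219.7, 152.9], [227.2, 150.5], [227.9, 151.8]]
38.6 J [ 61.6   3.6 -48.6 111.3   2.9  66.4  90.6] P [ 425.58 -154.21  219.41] yaw 168.67 F [-0.57  0.1   0.31] M [ 0.009 -0.016  0.011] 38.7 0.0
```

>>> apply_moves(plan=[-1,-0.12,-0.13,0,0,-1,-0.24,-0.26,0,0,-1,-0.36,-0.4,0,0,-1,-0.48,-0.53,0,0,-1,-0.6,-0.667,0,0])

```text
time: 39.1
eef_pos: [480.9, -247.6, 219.3]
tool_rot: [[-0.981, 0.196, -0.0], [0.196, 0.981, 0.0], [0.0, 0.0, -1.0]]
force: [-0.3, 0.0, 0.7]
opening: 0.2
grasp_force: 0.0
```

>>> apply_moves(plan=[-1,-0.12,-0.13,0,0,-1,-0.24,-0.26,0,0,-1,-0.36,-0.4,0,0,-1,-0.48,-0.53,0,0,-1,-0.6,-0.667,0,0])

```text
time: 39.6
eef_pos: [535.7, -340.2, 219.2]
tool_rot: [[-0.981, 0.197, -0.0], [0.197, 0.981, 0.0], [0.0, 0.0, -1.0]]
force: [0.4, -1.1, -0.1]
opening: 0.0
grasp_force: 0.0
```

>>> apply_moves(plan=[-1,0,0,0.2,0,-1,0,0,0.4,0,-1,0,0,0.6,0,-1,0,0,0.8,0,-1,0,0,1,0])

```text
time: 40.1
eef_pos: [535.2, -339.6, 98.3]
tool_rot: [[-0.98, 0.197, -0.0], [0.197, 0.98, 0.0], [0.0, -0.0, -1.0]]
force: [-0.4, 0.3, 0.3]
opening: -0.2
grasp_force: 0.0
```

```bash
python3 w.py 2; python3 st.py 535.4 -339.4 60
```

```text
40.2 P [ 532.42 -338.41   94.83] std [0.08 0.08 0.88] yaw 168.67 F [-0.51  0.54 -1.73] M [ 0.004  0.086 -0.016] open -0.2 j7 89.4
40.2 J [ 57.5  31.3 -39.9  95.9  22.2  61.4  89.4] P [ 532.5  -338.49   95.71] yaw 168.67 F [ 0.81  0.87 -0.81] M [-0.007  0.036 -0.016] -0.4 0.0
mm [-3.27 -0.41 35.69] frac [-0.027 -0.003  0.297]
```

>>> apply_moves(plan=[-1,0,0,0.1,0,-1,0,0,0.2,0,-1,0,0,0.33,0,-1,0,0,0.33,0,-1,0,0,0.33,0])

```text
time: 40.7
eef_pos: [535.2, -339.4, 59.5]
tool_rot: [[-0.981, 0.196, -0.001], [0.196, 0.981, 0.0], [0.001, 0.0, -1.0]]
force: [1.0, -0.5, -0.1]
opening: -0.1
grasp_force: 0.0
```

>>> apply_moves(plan=[-1,0,0.07,0,0,-1,0,0.14,0,0,-1,0,0.21,0,0,-1,0,0.28,0,0,-1,0,0.34,0,0])

```text
time: 41.2
eef_pos: [543.8, -298.2, 60.1]
tool_rot: [[-0.981, 0.195, 0.0], [0.195, 0.981, -0.0], [-0.0, -0.0, -1.0]]
force: [0.2, -0.2, -0.2]
opening: -0.1
grasp_force: 0.0
```

```bash
python3 w.py 2
cat > bowdet.py <<'E'
from h import *
S=cap("scene",2); g=S["color"].max(2)[138:170,205:245]; print((g<75).astype(int).sum(1), (g<75).sum(0))
E
python3 bowdet.py
```

```text
41.3 P [ 544.08 -297.04   60.13] std [0.09 0.47 0.01] yaw 168.82 F [0.25 0.7  0.52] M [ 0.033 -0.009 -0.05 ] open -0.2 j7 84.2
[ 7  6  4  4  4  4  4  4  2  0  0  0  0  0  7  7  7  7  7  7  4  0  0  0
  0  0  0  4 12 30 33 28] [ 2  4  4  4  4  3  3  3  3  2  2  2  2  1  2  2  9 16 18 16 15  9 10  3
  3  3  3  4  4  4  4  3  3  3  3  3  3  3  3  4]
```

>>> apply_moves(plan=[-1,0,-0.1,0,0,-1,0,-0.2,0,0,-1,0,-0.29,0,0,-1,0,-0.29,0.05,0,-1,0,-0.29,0.1,0])

```text
time: 41.9
eef_pos: [536.2, -334.3, 47.3]
tool_rot: [[-0.98, 0.198, 0.0], [0.198, 0.98, 0.0], [0.0, 0.0, -1.0]]
force: [-0.3, 0.5, 0.4]
opening: -0.0
grasp_force: 0.0
```

>>> apply_moves(plan=[-1,0,0,0.03,0,-1,0,0,0.06,0,-1,0,0,0.09,0,-1,0,0,0.09,0,-1,0,0,0.09,0])

```text
time: 42.4
eef_pos: [536.7, -333.4, 37.1]
tool_rot: [[-0.981, 0.196, 0.0], [0.196, 0.981, -0.0], [-0.0, -0.0, -1.0]]
force: [0.1, 0.6, 0.4]
opening: -0.3
grasp_force: 0.0
```

```bash
python3 w.py 2; python3 bowdet.py
```

```text
42.5 P [ 536.75 -333.56   37.25] std [0.02 0.05 0.04] yaw 168.68 F [ 0.23 -0.09 -0.01] M [-0.032  0.001  0.029] open 0.2 j7 86.5
[ 8  7  5  4  4  4  4  4  4  3  0  0  0  0  9  8  8  7  7  7  5  0  0  0
  0  0  0  5 12 28 33 28] [ 2  4  4  4  4  3  3  3  3  2  2  2  2  1  5 14 17 18 19 10  9  8  9  3
  3  3  3  4  4  4  5  3  2  3  3  3  3  3  3  4]
```

>>> apply_moves(plan=[-1,0,0,0.04,0,-1,0,0.06,0.04,0,-1,0,0.12,0.04,0,-1,0,0.18,0.04,0,-1,0,0.24,0.04,0])

```text
time: 43.1
eef_pos: [542.5, -304.2, 32.4]
tool_rot: [[-0.981, 0.196, 0.0], [0.196, 0.981, 0.0], [-0.0, 0.0, -1.0]]
force: [0.8, -0.2, 0.8]
opening: -0.1
grasp_force: 0.0
```

```bash
python3 w.py 2; python3 bowdet.py
```

```text
43.2 P [ 543.   -302.79   32.5 ] std [0.07 0.41 0.01] yaw 168.83 F [-0.09  1.67 -0.36] M [ 0.051 -0.068 -0.037] open -0.3 j7 83.6
[ 8 11  9  9  9  8  7  6  4  4  4  4  4  4  4  0  0  0  0  0  0  0  0  0
  0  0  6  5 12 29 33 27] [ 3  4  4  4  4  3  3  3  3  2  2  2  1  1  4  7  9 17 17 17 15  8  9 10
  5  3  3  4  4  4  4  3  3  3  3  3  3  3  3  4]
```

>>> apply_moves(plan=[-1,0,-0.05,-0.05,0,-1,0,-0.05,-0.15,0,-1,0,-0.05,-0.4,0,-1,0,-0.05,-0.7,0,-1,0,-0.05,-1,0])

```text
time: 43.8
eef_pos: [540.9, -311.7, 154.5]
tool_rot: [[-0.98, 0.197, 0.001], [0.197, 0.98, -0.0], [-0.001, -0.0, -1.0]]
force: [-0.7, 0.6, -0.5]
opening: 0.1
grasp_force: 0.0
```

>>> apply_moves(plan=[-1,0.2,0,-0.1,0,-1,0.4,0,-0.3,0,-1,0.6,0,-0.4,0,-1,0.8,0,-0.5,0,-1,1,0,-0.5,0])

```text
time: 44.3
eef_pos: [423.8, -288.3, 215.1]
tool_rot: [[-0.98, 0.197, 0.004], [0.197, 0.98, -0.003], [-0.004, -0.003, -1.0]]
force: [-0.4, -0.3, 0.7]
opening: 0.1
grasp_force: 0.0
```

>>> apply_moves(plan=[-1,0,0.2,0,0,-1,0,0.4,0,0,-1,0,0.6,0,0,-1,0,0.8,0,0,-1,0,1,0,0])

```text
time: 44.8
eef_pos: [447.3, -169.4, 213.4]
tool_rot: [[-0.98, 0.197, 0.001], [0.197, 0.98, -0.001], [-0.002, -0.001, -1.0]]
force: [0.9, 0.3, 1.2]
opening: 0.1
grasp_force: 0.0
```

>>> apply_moves(plan=[-1,0,0.2,0,0,-1,0,0.4,0,0,-1,0,0.6,0,0,-1,0,0.8,0,0,-1,0,1,0,0])

```text
time: 45.3
eef_pos: [470.9, -51.7, 213.4]
tool_rot: [[-0.98, 0.197, 0.002], [0.197, 0.98, -0.001], [-0.002, -0.001, -1.0]]
force: [0.4, 0.3, 0.1]
opening: 0.1
grasp_force: 0.0
```

```bash
python3 w.py 2; python3 bowdet.py
python3 - <<'E'
from h import *
T=cap("top",3); g=T["color"].max(2)
b=nets.boxes_of("top","bowl"); k=nets.boxes_of("top","key_bow"); print([(round(q["score"],2),q["rect"]) for q in b+k])
for r in range(170,220): print("".join("#" if v<60 else "+" if v<110 else "o" if v>190 else "." for v in g[r,352:406]))
E
```

```text
45.4 P [471.59 -47.54 213.7 ] std [0.15 1.04 0.05] yaw 168.99 F [0.31 1.94 0.32] M [ 0.086 -0.028 -0.001] open 0.2 j7 73.1
[ 0  0  0  0  0  0  0  0  0  0  0  0  0  0  0  0  0  0  0  0  0  0  0  0
  0  8 10 14 16 29 32 27] [2 4 4 4 3 3 3 3 3 2 2 1 1 1 2 2 1 2 2 3 2 2 4 7 7 7 6 5 5 5 6 7 3 3 3 3 3
 3 3 4]
[(0.87, [355.6, 169.8, 46.4, 49.3]), (0.29, [125.4, 214.4, 28.4, 28.6]), (0.23, [243.4, 161.4, 25.5, 36.8]), (0.83, [90.8, 201.3, 22.2, 12.0]), (0.73, [120.3, 262.3, 22.4, 13.1]), (0.6, [356.8, 185.3, 16.4, 17.1]), (0.34, [199.3, 108.8, 139.3, 102.4])]
......................................................
......................................................
......................................................
.........................................+............
..................+++.....................++..........
................++++.......................++.........
..............++++..........................++.......+
.............+++.............................+++....++
...........++++...............................++++++++
..........++++................................+
[... 1507 characters left out ...]
+++++++++++++++++++++++++++++#+++++++...
.......++++++++++++++++++++++++++++++++++++++++++++...
.......+++++++++++++++++++++++++++++++++++++...+++....
.......++++++++++++++++++++++++++++++++++++....++.....
.......+++++++++++++++++++++++++++++++++++............
........++++++++++++++++++++++++++++++++..............
..........+...+++++++++++++++++++++++++...............
................+++++++++++++++++++++.................
..................++++++++++++++++....................
......................................................
......................................................
......................................................
......................................................
```

```bash
python3 -c "
from bench import order; print(order.finish_job())"
```

```text
the job is handed in; nothing more can be done
None
```

The tray is locked with the bolt seen out, and I handed the job in at about 46 s; the key turned back, came out freely and lies in the bowl, though it first landed standing up there and I tipped it over with the closed fingers.

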